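# Put the extraction cups and bore gauges away

## Robot

A 7-joint arm with a two-finger parallel gripper is mounted at the origin on the work surface. World frame = base frame: x ahead of the robot, y to its left, z up, the work surface at z = 0. Lengths are in m, angles in degrees, forces in N, time in s.
With the tool pointing down it reaches from about 0.425 to 0.875 m from the base axis. Payload 4.7 kg.
Tool frame: the origin (TCP) lies at the centre of the arm's flange, where the gripper is bolted on; the fingertips stand 182 mm ahead of it and the grasp point (between the pads) lies 164 mm ahead of it; z points along the fingers, x is the direction in which the jaws open and shut, and the axes are right-handed (so a half turn about z gives the same grasp; the last joint's range is limited). The gripper opens to 87 mm and grips with 3 to 60 N. Pads are 19 mm wide; open, the fingers measure 117 mm over their backs; the gripper's body (75 mm by 190 mm) begins 51 mm behind the grasp point.
Start: joints at [-65.197, 18.392, -4.016, 83.108, 1.295, 78.541, -3.26], TCP at [0.264, 0.594, 0.405] pointing down, gripper open.
Joint ranges: [-163.93, 163.93], [-17.29, 119.83], [-79.2, 71.16], [3.27, 140.29], [-89.18, 269.18], [5.43, 117.66], [-154.24, 154.24]. Speed limits (degrees/s): [147.25, 147.25, 180, 180, 180, 180, 180].

## Interface

Orientations are given as [roll, pitch, yaw] about the fixed x, y, z axes, in that order (R = Rz(yaw) Ry(pitch) Rx(roll)).
In Python, from cell import env gives the robot as it stands. The module is installed in compiled form; this text tells all that it offers.
- The arm moves only by the tool carry_out, never from a script. Its argument "increments" is a list of rows, each a list of 5 numbers: the shift along the world's x, y, z in m, then the turn about the world's z in degrees, then the gripper's target within -1 to 1 (shut at 1, half-way at 0, fully open at -1). In form: [[dx, dy, dz, spin, jaw], ...]. A call has 1 to 20 rows; each row is the pose to reach, as a shift and turn from the pose commanded when the call began; what a row does not reach only later rows make up. A row lasts 1/10 s, in which the tool goes at most 50 mm and 8.59 degrees, less where a joint would pass 70% of its speed; a pose out of reach is approached as far as the arm can. A call with a gripper value outside its range is refused whole. The fingers move at their own pace and stop on an object; "grip_force" is the grip in N (left out, the last holds). Time passes only in rows, so rows that repeat a pose let the fingers close. It gives the time, the measured TCP pose, the force and the opening at its end, in the units of the state.
- env.get_obs(): the state, without advancing time (a new reading comes with each control period).
- env.read_camera(name): name is "side" or "top" or "wrist"; returns (picture, depth): 384x512x3 uint8, red, green, blue; 384x512 float32, m along the optical axis (not along the pixel's ray), 0 where there is no reading.
- env.get_calibration(name): a dict with "K" (3x3 intrinsics, pixels), "k1" (the pictures are not rectified: a ray, as slopes to the right and down, at radius r is drawn at 1 + k1 r^2 times it, then the intrinsics apply), "camera_from_world" (4x4, takes a point from world to camera coordinates); the wrist camera has in their place "T_tool_cam" (4x4, takes a point from camera to tool coordinates, whose origin is the TCP and whose axes are the tool frame's). Camera axes: x right, y down, z forward; pixel columns grow to the right and rows downward; lengths in m; the calibration is good to about 2 mm. A picture is of the moment at which its call begins: read the wrist's pose just before it. get_calibration takes no time and is no camera call.
- env.sign_off(): hands the job in, once; it reports no verdict.
The state is a dict: "time_s": time; "qpos": joint angles; "joint_velocities": joint speeds; "effort": joint torques, N m; "tool_pos": TCP position; "tool_rot": TCP orientation; "force": force on the tool from outside, world axes, zero at the start; "wrist_torque": the same for the moment, N m; "grip_width": finger opening in m.
Only numpy, scipy, OpenCV 4.12 (cv2) and the standard library are available. Lean on these libraries where they do the work, as an engineer would, in place of code of your own. Each camera call takes 0.05 s, during which the arm holds its last target.

## Task

Clear up after the extraction run: first push the round carrier along the bench, without lifting it, fully home between the converging guides so that it touches both rails, then nest every loose steel cup into the cup on the carrier as one upright stack. Hang each bore gauge by its eye on a hook of its own inside the dry cabinet, going in through the top opening without touching the frame round it. Leave the carrier home at the end and the other things on the bench where they are.

Things in the scene. Friction and masses are not known exactly. Their poses are not given: they have to be found in the camera images.
- carrier: round black carrier: loose disc 96 mm across, 16 mm high, with one steel cup, of the same shape as the loose cups, fixed upright in its middle (rim 70 mm above the bench). About 0.45 kg; slides on the bench. Origin: centre of its underside; z up. The first cup nested in it has its underside 44 mm above the bench, each further one 28 mm higher.
- guides: two fixed straight aluminium rails on the bench, 130 mm long, 12 mm thick, 22 mm high, converging at 30 degrees either side of their middle line, wide mouth towards the robot (small grey block beyond the narrow end). Origin: on the bench, where the carrier's centre lies when its disc touches both rails (fully home); x along the middle line, into the guides; z up.
- cabinet: fixed top-loading dry cabinet with clear walls, 200 mm (x) by 230 mm (y), its top 195 mm above the bench. In the top is an opening 130 mm (x) by 160 mm (y), centred, framed in aluminium. Two hooks inside, side by side. Origin: centre of its underside; x away from the robot, z up.
- frame: flat aluminium frame, 10 mm thick, round the cabinet's opening, not to be touched by gripper or gauge. Origin: centre of the opening, level with the frame's lower face, 185 mm above the bench; axes as the cabinet. Below it, the space between the hook tips and the cabinet's wall nearest the robot is empty.
- hook1 (a point): hook on the cabinet's +y side: steel pin 8 mm thick, level along the cabinet's x, with its tip, nearest the robot, turned up. Point: on top of the pin where an eye rests, 120 mm above the bench, 32 mm +x and 30 mm +y of the cabinet's middle; axes as cabinet. The tip ends 24 mm towards -x of it and 8 mm above it; the crossbar carrying the pins is 26 mm towards +x.
- hook2 (a point): the same hook on the cabinet's -y side (30 mm from the middle). To hang a gauge: lower it in front of the hook, its axis about 60 mm towards -x of this point, until its window is level with the tip (the gauge some 17 mm higher than when hung), move it +x until over this point, lower it onto the pin. Pin space: 42 mm from tip to crossbar.
- cup1_mid (a point): loose steel sample cup, open on top, 54 mm tall: lower 26 mm a cone (38 mm wide at the bottom, 51 at its top), upper 28 mm a straight collar 64 mm outside, 56 inside. Nested, its collar sits on the rim below, 28 mm higher than that cup: hold it by the collar, fingertips above the collar's lower edge. Point: on its axis, 27 mm above its underside; z up. None if absent (3 or 4 are there).
- cup2_mid (a point): loose steel sample cup, open on top, 54 mm tall: lower 26 mm a cone (38 mm wide at the bottom, 51 at its top), upper 28 mm a straight collar 64 mm outside, 56 inside. Nested, its collar sits on the rim below, 28 mm higher than that cup: hold it by the collar, fingertips above the collar's lower edge. Point: on its axis, 27 mm above its underside; z up. None if absent (3 or 4 are there).
- cup3_mid (a point): loose steel sample cup, open on top, 54 mm tall: lower 26 mm a cone (38 mm wide at the bottom, 51 at its top), upper 28 mm a straight collar 64 mm outside, 56 inside. Nested, its collar sits on the rim below, 28 mm higher than that cup: hold it by the collar, fingertips above the collar's lower edge. Point: on its axis, 27 mm above its underside; z up. None if absent (3 or 4 are there).
- cup4_mid (a point): loose steel sample cup, open on top, 54 mm tall: lower 26 mm a cone (38 mm wide at the bottom, 51 at its top), upper 28 mm a straight collar 64 mm outside, 56 inside. Nested, its collar sits on the rim below, 28 mm higher than that cup: hold it by the collar, fingertips above the collar's lower edge. Point: on its axis, 27 mm above its underside; z up. None if absent (3 or 4 are there).
- gauge1_mid (a point): loose bore gauge standing upright, 135 mm tall, 150 g. Steel foot 40 mm across, 12 high; stem; flat eye 36 wide (y), 8 thick (x), 28 to 78 mm up, its window 24 wide, 36 to 70 mm up, open along x; black grip 14 x 14 mm from 78 to 135 mm up. Point: on its axis, 67.5 mm above its underside; z up. Alike when turned half round. Hung, the point is 2.5 mm below the hook's. None if absent.
- gauge2_mid (a point): loose bore gauge standing upright, 135 mm tall, 150 g. Steel foot 40 mm across, 12 high; stem; flat eye 36 wide (y), 8 thick (x), 28 to 78 mm up, its window 24 wide, 36 to 70 mm up, open along x; black grip 14 x 14 mm from 78 to 135 mm up. Point: on its axis, 67.5 mm above its underside; z up. Alike when turned half round. Hung, the point is 2.5 mm below the hook's. None if absent.
- vial1: bystander, leave it alone: small capped glass vial, 26 mm across, 60 mm tall. Origin: centre of its underside.
- vial2: bystander, leave it alone: small capped glass vial, 28 mm across, 70 mm tall. Origin: centre of its underside.
- cell1: bystander, leave it alone: steel extraction cell standing upright, 36 mm across, 85 mm tall. Origin: centre of its underside.
- cell2: bystander, leave it alone: steel extraction cell standing upright, 36 mm across, 90 mm tall. Origin: centre of its underside.
- spatula: bystander, leave it alone: flat steel spatula lying on the bench, about 130 mm long, 5 mm thick. Origin: centre of its underside.
- bottle: bystander, leave it alone: amber glass jar, 70 mm across, 150 mm tall. Origin: centre of its underside.
- beaker: bystander, leave it alone: glass beaker, 80 mm across, 90 mm tall. Origin: centre of its underside.

How it is judged (in metres and radians):
On the way, in this order (a step that is already met when the one before it is completed fails the run):
1. the carrier has been pushed home between the guides (horizontal distance between carrier and guides below 0.006 m and height (world z) of carrier below 0.006 m), for 0.2 s.
2. all cups present are nested in the carrier's cup, the carrier still home (all of step 1 and horizontal distance between each of cup1_mid, cup2_mid, cup3_mid, cup4_mid and carrier below 0.007 m and angle between each of cup1_mid, cup2_mid, cup3_mid, cup4_mid's own z axis and vertical below 0.08 rad and height (world z) of each of cup1_mid, cup2_mid, cup3_mid, cup4_mid below 0.161 m and linear speed of each of cup1, cup2, cup3, cup4 below 0.02 m/s), for 0.2 s.
At the end, for the whole second after the job is handed in: the carrier's centre lies within 6 mm of its home between the guides; every cup present is upright and at rest in one stack, within 7 mm of the carrier's axis; every gauge present hangs still and upright (within 0.2 rad) by its eye, on a hook of its own (all of step 2 and ((x of gauge1_mid in the frame of hook1 between -0.025 and 0.028 m and y of gauge1_mid in the frame of hook1 between -0.014 and 0.014 m and z of gauge1_mid in the frame of hook1 between -0.01 and 0.006 m) or (x of gauge1_mid in the frame of hook2 between -0.025 and 0.028 m and y of gauge1_mid in the frame of hook2 between -0.014 and 0.014 m and z of gauge1_mid in the frame of hook2 between -0.01 and 0.006 m)) and angle between each of gauge1_mid, gauge2_mid's own z axis and vertical below 0.2 rad and linear speed of each of gauge1, gauge2 below 0.03 m/s and ((x of gauge2_mid in the frame of hook1 between -0.025 and 0.028 m and y of gauge2_mid in the frame of hook1 between -0.014 and 0.014 m and z of gauge2_mid in the frame of hook1 between -0.01 and 0.006 m) or (x of gauge2_mid in the frame of hook2 between -0.025 and 0.028 m and y of gauge2_mid in the frame of hook2 between -0.014 and 0.014 m and z of gauge2_mid in the frame of hook2 between -0.01 and 0.006 m)) and horizontal distance between gauge1_mid and gauge2_mid above 0.035 m); the robot touches nothing.
It fails at once if the frame of the cabinet's opening is touched (more than 1.5 N) (contact force between frame and anything else above 1.5 N).
It fails at once if the carrier is lifted off the bench (height (world z) of carrier above 0.02 m).
It fails at once if a bystander is moved more than 60 mm (distance of any of vial1, vial2, cell1, cell2, spatula, bottle, beaker from where it was at the start of the episode above 0.06 m).
Of cup1, cup2, cup3, cup4 only 3 to 4 are there at a start; the rules pass over those that are not, and their reading is None.
Of gauge1, gauge2 only 1 to 2 are there at a start; the rules pass over those that are not, and their reading is None.
At some moment in a run one of cup1, cup2, cup3, cup4 may be knocked a few centimetres aside while the robot is not near it.
It also fails if it takes over 210 s, if anything falls off the work surface, if the arm or the gripper's body presses on something with over 40 N, if the wrist force passes 120 N, or if a joint passes its speed limit or range.

## Working session

There is one attempt and no reset: what is moved stays moved. The work goes in short steps, Python scripts to look and compute and a tool call to move; the robot and the scene stay as the last step left them, time stands still between calls to the robot, and variables do not carry over. Pictures are saved under pics/ and viewed, and the job is handed in when it is done.

Besides the shell and the picture viewer there is one more tool, called as name(argument=value, ...) on one line, values as JSON. carry_out: Moves the arm, as the interface text tells. Its arguments: {"type":"object","properties":{"increments":{"type":"array"},"grip_force":{"type":"number"}},"required":["increments"]}

```bash
mkdir -p pics; ls
python3 - <<'E'
from cell import env
import cv2, numpy as np
print(env.get_obs())
for n in ["side","top","wrist"]:
    c=env.get_calibration(n); print(n,{k:np.round(v,4).tolist() for k,v in c.items()})
    p,d=env.read_camera(n); cv2.imwrite(f"pics/a_{n}.png",p[:,:,::-1]); np.savez(f"a_{n}.npz",p=p,d=d)
    print(d.min(),d.max())
E
```

```text
pics
{'time_s': 0.0, 'qpos': array([-65.19676519,  18.43820945,  -4.0165913 ,  83.17751025,
         1.2949042 ,  78.53745817,  -3.25854092]), 'joint_velocities': array([-0.00831192,  0.08733521, -0.01357146,  0.06509003, -0.04198865,
       -0.0775513 ,  0.06338619]), 'effort': array([-7.83417418e-04, -4.91287494e+01, -4.04645959e-01, -3.12534571e+01,
       -6.39746315e-02,  4.38052998e-02,  1.84674118e-04]), 'tool_pos': array([0.26426452, 0.59362411, 0.40364809]), 'tool_rot': array([1.79994709e+02, 1.07936292e-01, 6.60090132e+01]), 'force': array([-0.50665856,  1.06887404,  1.2126431 ]), 'wrist_torque': array([-0.02309243, -0.01978167, -0.02468714]), 'grip_width': 0.0869239502189028}
side {'K': [[451.826, 0.0, 256.6986], [0.0, 451.826, 192.1588], [0.0, 0.0, 1.0]], 'k1': -0.1015, 'camera_from_world': [[0.9524, -0.3045, -0.0108, -0.5188], [-0.1969, -0.588, -0.7845, 0.2009], [0.2325, 0.7493, -0.62, 1.3886], [0.0, 0.0, 0.0, 1.0]]}
0.0 3.5811691
top {'K': [[467.7023, 0.0, 259.8739], [0.0, 467.7023, 191.2881], [0.0, 0.0, 1.0]], 'k1': -0.0992, 'camera_from_world': [[0.0037, -1.0, -0.0014, 0.0135], [-0.9817, -0.0034, -0.1904, 0.5857], [0.1904, 0.0021, -0.9817, 1.7867], [0.0, 0.0, 0.0, 1.0]]}
0.0 2.8332248
wrist {'K': [[327.9929, 0.0, 249.4144], [0.0, 327.9929, 188.3117], [0.0, 0.0, 1.0]], 'k1': -0.0198, 'T_tool_cam': [[1.0, -0.0009, 0.0003, 0.0005], [0.0008, 0.9521, 0.3057, -0.085], [-0.0006, -0.3057, 0.9521, 0.0214], [0.0, 0.0, 0.0, 1.0]]}
0.0 1.2713385
```

View pics/a_top.png

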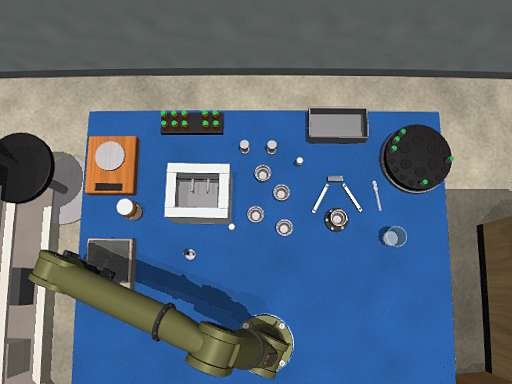

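View pics/a_side.png

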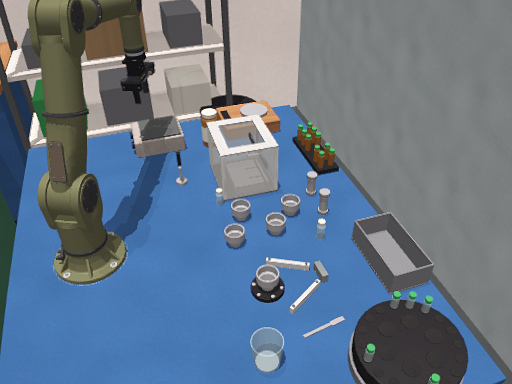

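View pics/a_wrist.png

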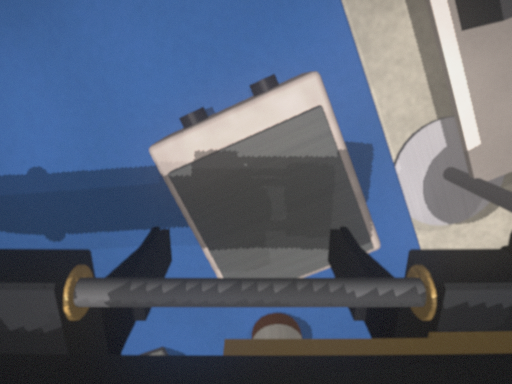

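Four loose cups at top pixels (263,173), (281,192), (256,214) and (284,228). The carrier is at (337,217), the cabinet at (198,190), and one gauge at (190,254). I'll zoom in and measure.

```bash
cat > h.py <<'E'
import numpy as np, cv2
from cell import env
from scipy.spatial.transform import Rotation as R
def cal(n):
    c=env.get_calibration(n); return c
def T_wc(n,obs=None):
    c=cal(n)
    if n!="wrist": return np.linalg.inv(c["camera_from_world"])
    o=obs or env.get_obs(); T=np.eye(4)
    T[:3,:3]=R.from_euler("xyz",o["tool_rot"],degrees=True).as_matrix(); T[:3,3]=o["tool_pos"]
    return T@c["T_tool_cam"]
def slopes(n,px):
    c=cal(n); px=np.atleast_2d(np.asarray(px,float))
    d=(px-[c["K"][0,2],c["K"][1,2]])/[c["K"][0,0],c["K"][1,1]]
    u=d.copy()
    for _ in range(20): u=d/(1+c["k1"]*(u**2).sum(1,keepdims=True))
    return u
def plane(n,px,z,T=None):
    T=T_wc(n) if T is None else T
    u=slopes(n,px); r=np.c_[u,np.ones(len(u))]@T[:3,:3].T
    s=(z-T[2,3])/r[:,2]; return T[:3,3]+r*s[:,None]
def depthpts(n,d,px,T=None):
    T=T_wc(n) if T is None else T
    px=np.atleast_2d(px); u=slopes(n,px); z=d[px[:,1].astype(int),px[:,0].astype(int)]
    return np.c_[u*z[:,None],z]@T[:3,:3].T+T[:3,3]
def cloud(n,d,T=None):
    v,u=np.mgrid[:384,:512]; P=depthpts(n,d,np.c_[u.ravel(),v.ravel()],T).reshape(384,512,3)
    P[d==0]=np.nan; return P
def proj(n,X,T=None):
    T=T_wc(n) if T is None else T; c=cal(n)
    X=np.atleast_2d(X); q=(X-T[:3,3])@T[:3,:3]; u=q[:,:2]/q[:,2:]
    u=u*(1+c["k1"]*(u**2).sum(1,keepdims=True)); return u*[c["K"][0,0],c["K"][1,1]]+[c["K"][0,2],c["K"][1,2]]
def snap(n,tag):
    o=env.get_obs(); p,d=env.read_camera(n); cv2.imwrite(f"pics/{tag}.png",p[:,:,::-1]); T=T_wc(n,o); np.savez(f"{tag}.npz",p=p,d=d,T=T); return p,d,T
E
python3 - <<'E'
from h import *
for n,(x0,y0,x1,y1) in {"top":(150,130,410,270),"side":(160,100,360,330)}.items():
    z=np.load(f"a_{n}.npz"); p=z["p"];d=z["d"]
    s=min(780/(x1-x0),580/(y1-y0))
    cv2.imwrite(f"pics/z_{n}.png",cv2.resize(p[y0:y1,x0:x1,::-1],None,fx=s,fy=s,interpolation=2))
    P=cloud(n,d)
    print(n,s,"bench z",np.nanmedian(P[y1-20:y1,x0:x1,2]))
    M=(P[...,2]>.008)&(P[...,2]<.25)&(P[...,0]>.3)&(P[...,0]<1.0)&(np.abs(P[...,1])<.45)
    k,l,st,ce=cv2.connectedComponentsWithStats(M.astype(np.uint8))
    for i in range(1,k):
        if st[i,4]>25:
            q=P[l==i]; print(st[i,:4],np.round(q.min(0),3),np.round(q.max(0),3),np.round(ce[i]))
E
```

```text
top 3.0 bench z -0.0005278646638020579
[306 107  65  37] [ 0.798 -0.442  0.008] [ 0.935 -0.176  0.087] [338. 124.]
[161 110  64  26] [0.831 0.167 0.008] [0.934 0.431 0.098] [191. 123.]
[267 139   9  16] [ 0.749 -0.046  0.009] [ 0.814 -0.012  0.098] [271. 147.]
[239 140  10  14] [0.753 0.063 0.008] [0.806 0.099 0.092] [244. 147.]
[295 158   8  10] [ 0.694 -0.152  0.008] [ 0.721 -0.125  0.075] [298. 162.]
[165 163  71  68] [0.433 0.114 0.008] [0.712 0.401 0.206] [199. 194.]
[254 165  17  17] [ 0.63  -0.024  0.008] [0.695 0.039 0.061] [262. 173.]
[327 175  16   7] [ 0.634 -0.317  0.009] [ 0.663 -0.257  0.041] [335. 178.]
[272 185  17  17] [ 0.551 -0.097  0.008] [ 0.621 -0.033  0.064] [281. 192.]
[311 184  18  30] [ 0.506 -0.26   0.008] [ 0.622 -0.19   0.035] [320. 198.]
[342 184  21  29] [ 0.511 -0.396  0.008] [ 0.626 -0.316  0.033] [352. 198.]
[247 206  16  17] [0.464 0.007 0.009] [0.528 0.066 0.06 ] [255. 214.]
[324 208  25  24] [ 0.433 -0.338  0.008] [ 0.527 -0.241  0.078] [336. 219.]
[275 220  18  18] [ 0.41  -0.113  0.008] [ 0.473 -0.045  0.064] [284. 227.]
[183 250  13  10] [0.321
[... 364 characters left out ...]
13  0.094] [323. 201.]
[281 194  19  21] [ 0.631 -0.031  0.009] [0.695 0.037 0.057] [290. 204.]
[231 199  19  21] [ 0.465 -0.002  0.009] [0.529 0.065 0.06 ] [240. 209.]
[352 211  83  82] [ 0.8   -0.423  0.008] [ 0.936 -0.177  0.085] [392. 251.]
[266 213  20  22] [ 0.553 -0.106  0.008] [ 0.616 -0.036  0.058] [275. 223.]
[316 219  10  20] [ 0.697 -0.159  0.008] [ 0.724 -0.129  0.071] [321. 229.]
[224 224  21  23] [ 0.413 -0.114  0.009] [ 0.476 -0.047  0.057] [234. 234.]
[251 258  59  44] [ 0.434 -0.341  0.008] [ 0.627 -0.194  0.075] [272. 279.]
[314 260  15  21] [ 0.636 -0.321  0.008] [ 0.659 -0.257  0.034] [321. 270.]
[290 279  31  34] [ 0.515 -0.394  0.008] [ 0.63  -0.318  0.026] [304. 295.]
```

View pics/z_top.png

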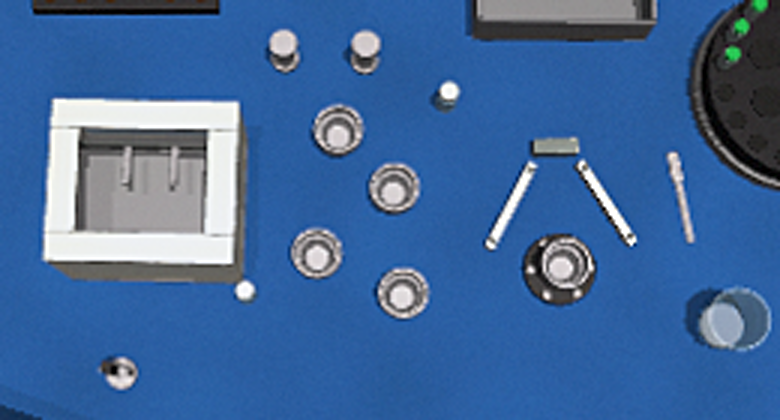

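View pics/z_side.png

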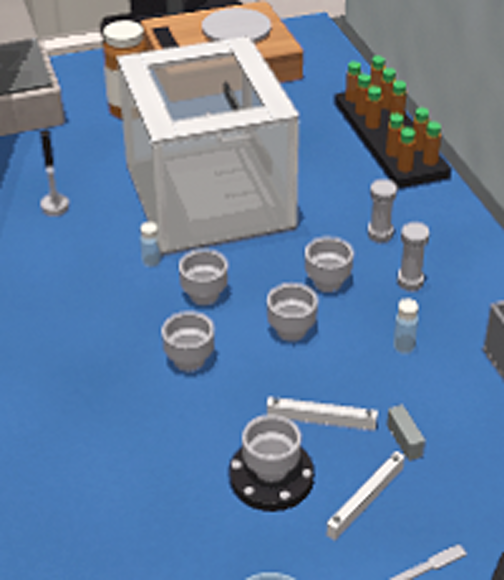

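One gauge is visible, at zoom (120,370), and both hooks are empty. Next I measure rails, cups, cabinet and carrier from both fixed cameras.

```bash
cat > meas.py <<'E'
from h import *
from scipy.optimize import least_squares
def circ(q,r=None):
    f=lambda a: np.hypot(q[:,0]-a[0],q[:,1]-a[1])-(r or a[2])
    return least_squares(f,[*q[:,:2].mean(0),.03][:2 if r else 3],loss="soft_l1",f_scale=.002).x
def rim(n,d,P,c,z,r,rad=.05,pr=None):
    """outer silhouette of the rim top: pixels with height near z, hull, cast onto plane z, fit circle"""
    M=(np.hypot(P[...,0]-c[0],P[...,1]-c[1])<rad)&(np.abs(P[...,2]-z)<.008)
    v,u=np.nonzero(M); hull=cv2.convexHull(np.c_[u,v].astype(np.int32))[:,0]
    W=plane(n,hull,z); return circ(W), len(u)
def cupobs(tagt,tags):
    for n,t in (("top",tagt),("side",tags)):
        z=np.load(t+".npz"); P=cloud(n,z["d"]); yield n,z["p"],z["d"],P
E
python3 - <<'E'
from meas import *
for n,p,d,P in cupobs("a_top","a_side"):
    print(n)
    for c in [(.663,.005),(.585,-.067),(.4965,.034),(.443,-.08)]:
        print(" cup",np.round(rim(n,d,P,c,.054,.032)[0],4))
    print(" carrier cup",np.round(rim(n,d,P,(.482,-.29),.070,.032)[0],4))
    M=(np.hypot(P[...,0]-.482,P[...,1]+.29)<.07)&(np.abs(P[...,2]-.016)<.004)
    v,u=np.nonzero(M); W=plane(n,cv2.convexHull(np.c_[u,v].astype(np.int32))[:,0],.016); print(" disc",np.round(circ(W),4))
    # rails
    for x,y in [(.565,-.225),(.565,-.355)]:
        M=(np.hypot(P[...,0]-x,P[...,1]-y)<.085)&(np.abs(P[...,2]-.022)<.005)&(p.min(2)>150)&(P[...,0]>.5)
        k,l,st,ce=cv2.connectedComponentsWithStats(M.astype(np.uint8)); i=1+st[1:,4].argmax()
        v,u=np.nonzero(l==i); W=plane(n,np.c_[u,v],.022)[:,:2]*1000
        (cx,cy),(w,h),a=cv2.minAreaRect(W.astype(np.float32)); print(" rail",len(u),cx,cy,w,h,a)
    M=(np.abs(P[...,2]-.195)<.008)&(P[...,0]>.4)&(P[...,0]<.75)&(P[...,1]>.08)&(P[...,1]<.42)
    k,l,st,ce=cv2.connectedComponentsWithStats(M.astype(np.uint8)); i=1+st[1:,4].argmax()
    v,u=np.nonzero(l==i); W=plane(n,np.c_[u,v],.195)[:,:2]*1000
    print(" cab",cv2.minAreaRect(W.astype(np.float32)))
    cs,_=cv2.findContours((l==i).astype(np.uint8),cv2.RETR_CCOMP,cv2.CHAIN_APPROX_NONE)
    for c in cs:
        if len(c)>60:
            W=plane(n,c[:,0],.195)[:,:2]*1000; print("  cont",len(c),cv2.minAreaRect(W.astype(np.float32)))
    M=(np.hypot(P[...,0]-.34,P[...,1]-.29)<.04)&(P[...,2]>.09)
    print(" gauge top",np.round(np.nanmedian(P[M],0),4),M.sum())
    M=(np.hypot(P[...,0]-.34,P[...,1]-.29)<.04)&(np.abs(P[...,2]-.012)<.006)
    print(" gauge foot",np.round(np.nanmean(P[M],0),4),M.sum())
    M=(np.hypot(P[...,0]-.46,P[...,1]-.115)<.03)&(P[...,2]>.02)&(P[...,2]<.1)
    print(" vial",np.round(np.nanmedian(P[M],0),4),M.sum())
E
```

```text
top
 cup [0.6614 0.0074 0.0319]
 cup [ 0.5824 -0.0666  0.0314]
 cup [0.4954 0.0353 0.0313]
 cup [ 0.4433 -0.0772  0.0309]
 carrier cup [ 0.4803 -0.2887  0.0319]
 disc [ 0.487  -0.2823  0.054 ]
 rail 52 554.132568359375 -218.62158203125 11.279664993286133 100.60610961914062 61.396583557128906
 rail 25 548.7750854492188 -367.54937744140625 43.201393127441406 10.295373916625977 32.16050720214844
 cab ((562.99560546875, 246.16351318359375), (228.04452514648438, 201.82009887695312), 89.24185943603516)
  cont 228 ((562.99560546875, 246.16351318359375), (228.04452514648438, 201.82009887695312), 89.24185943603516)
  cont 155 ((564.10546875, 243.34030151367188), (171.5760040283203, 139.95498657226562), 88.27387237548828)
 gauge top [0.3384 0.287  0.1319] 22
 gauge foot [0.3373 0.2887 0.0111] 48
 vial [0.4474 0.1308 0.0596] 46
side
 cup [ 6.607e-01 -6.000e-04  3.400e-02]
 cup [ 0.5837 -0.0751  0.0338]
 cup [0.4963 0.0275 0.0337]
 cup [ 0.4437 -0.0851  0.0331]
 carrier cup [ 0.4822 -0.2927  0.0337]
 disc [ 0.4818 -0.2928  0.0483]
 rail 138 562.4849853515625 -224.72988891601562 15.486104965209961 117.81024932861328 61.798728942871094
 rail 155 571.325927734375 -355.9808044433594 129.4107208251953 12.08597183227539 31.94303321838379
 cab ((562.998779296875, 237.75997924804688), (242.62673950195312, 201.7184600830078), 88.98826599121094)
  cont 175 ((562.998779296875, 237.75997924804688), (242.62673950195312, 201.7184600830078), 88.98826599121094)
  cont 114 ((563.2703857421875, 241.7012481689453), (168.5495147705078, 134.8169403076172), 89.05900573730469)
 gauge top [0.342  0.2847 0.1142] 40
 gauge foot [0.3404 0.2855 0.0107] 51
 vial [0.4648 0.13   0.0516] 210
```

Estimates: home is about (0.573,-0.29) with the midline at about +2°, and the carrier is at (0.481,-0.291). I'm going over the guides for a wrist view.

carry_out(increments=[[0.03, -0.04, 0.04, -8, 0], [0.06, -0.07, 0.05, -16, 0], [0.09, -0.1, 0.05, -24, 0], [0.125, -0.135, 0.05, -32, 0], [0.155, -0.165, 0.05, -40, 0], [0.186, -0.194, 0.05, -48, 0], [0.205, -0.24, 0.05, -56, 0], [0.223, -0.285, 0.05, -64, 0], [0.242, -0.33, 0.05, -72, 0], [0.26, -0.375, 0.05, -80, 0], [0.28, -0.42, 0.05, -88, 0], [0.3, -0.46, 0.05, -96, 0], [0.316, -0.494, 0.05, -104, 0], [0.306, -0.543, 0.05, -112, 0], [0.296, -0.592, 0.05, -120, 0], [0.286, -0.64, 0.05, -128, 0], [0.276, -0.69, 0.05, -136, 0], [0.266, -0.74, 0.05, -143, 0], [0.256, -0.79, 0.03, -150, 0], [0.246, -0.84, 0.02, -156, 0]])

```text
time_s: 2.15
tool_pos: [0.5111, -0.2394, 0.4259]
tool_rot: [-180.0, 0.0, -90.2]
force: [0.5, 0.2, -0.5]
grip_width: 0.0434
```

carry_out(increments=[[0, -0.04, -0.01, 0, 0], [0, -0.04, -0.01, 0, 0], [0, -0.04, -0.01, 0, 0]])

```text
time_s: 2.45
tool_pos: [0.5115, -0.2788, 0.416]
tool_rot: [179.9, 0.0, -90.1]
force: [0.2, -0.8, 0.0]
grip_width: 0.0436
```

Run:
```python
from h import *
o=env.get_obs();print(o["time_s"],o["tool_pos"],o["tool_rot"],o["force"],o["grip_width"])
snap("wrist","b_wrist")
```

```text
2.45 [ 0.51150152 -0.27881136  0.41600095] [ 1.79922642e+02  1.15561584e-02 -9.01370112e+01] [ 0.15090546 -0.80915835  0.00637594] 0.04360385113249536
```

View pics/b_wrist.png

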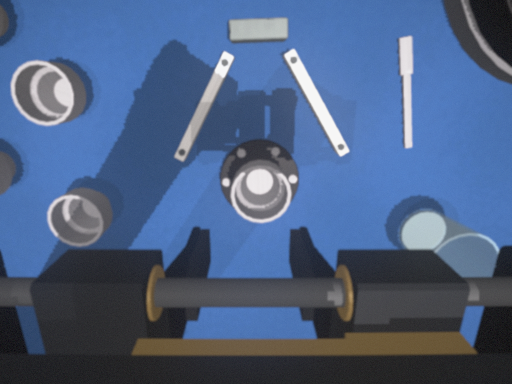

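The wrist picture shows both rails, at (205,107) and (317,103), and the carrier at (260,180). I'll measure home precisely from it.

```bash
cat > rails.py <<'E'
from meas import *
def rails(p,d,T,P):
    out=[]
    M=(np.abs(P[...,2]-.022)<.006)&(P[...,0]>.49)&(P[...,0]<.66)&(P[...,1]<-.17)&(P[...,1]>-.42)&(p.min(2)>110)
    k,l,st,ce=cv2.connectedComponentsWithStats(M.astype(np.uint8))
    for i in np.argsort(-st[1:,4])[:2]+1:
        v,u=np.nonzero(l==i); W=plane("wrist",np.c_[u,v],.022,T)[:,:2]*1000
        W=W[np.abs(W-np.median(W,0)).max(1)<90]
        (cx,cy),(w,h),a=cv2.minAreaRect(W.astype(np.float32)); 
        if w<h: w,h,a=h,w,a+90
        if a>90:a-=180
        out.append((cx,cy,w,h,a)); print(" rail",len(u),np.round(out[-1],1))
    A=[];b=[]
    for cx,cy,w,h,a in out:
        t=np.radians(a); n=np.array([-np.sin(abs(t)),-np.sign(a)*-np.cos(t)]) 
        A.append(n); b.append(54+n@[cx,cy])
    print(" home",np.linalg.solve(A,b),"yaw",(out[0][4]+out[1][4])/2)
def disc(p,d,T,P,c):
    D=(P[...,2]<.021)&(P[...,2]>.011)&(np.hypot(P[...,0]-c[0],P[...,1]-c[1])<.06)&(p.max(2)<90)
    v,u=np.nonzero(D); W=plane("wrist",cv2.convexHull(np.c_[u,v].astype(np.int32))[:,0],.016,T); return circ(W)
E
python3 - <<'E'
from rails import *
z=np.load("b_wrist.npz"); p,d,T=z["p"],z["d"],z["T"]; P=cloud("wrist",d,T)
print(np.nanmedian(P[60:100,120:180,2]))
rails(p,d,T,P)
print(disc(p,d,T,P,(.481,-.291)))
M=(np.abs(P[...,2]-.070)<.006)&(np.hypot(P[...,0]-.481,P[...,1]+.291)<.05);v,u=np.nonzero(M)
print(circ(plane("wrist",cv2.convexHull(np.c_[u,v].astype(np.int32))[:,0],.07,T)))
E
```

```text
-0.0013287053741306842
 rail 1349 [ 572.4 -353.4  129.4   12.5   31.7]
 rail 1301 [ 568.5 -225.9  129.5   12.4  -28.1]
 home [ 573.06096905 -289.57306312] yaw 1.7939443588256836
[ 0.48652073 -0.28889635  0.04558645]
[ 0.48459227 -0.28948124  0.03168715]
```

Run:
```python
from h import *
print(plane("top",[(395,236),(384,236),(407,236),(395,226),(395,246)],.09))
z=np.load("b_wrist.npz"); print(plane("wrist",[(423,230),(400,230)],0.003,z["T"]),plane("wrist",[(467,262),(436,262)],0.09,z["T"]))
print(plane("side",[(267,343),(250,343),(284,343)],.09),plane("side",[(267,364)],.003))
```

```text
[[ 0.40649122 -0.50265051  0.09      ]
 [ 0.4065685  -0.45990313  0.09      ]
 [ 0.40638284 -0.54948824  0.09      ]
 [ 0.44500618 -0.50444832  0.09      ]
 [ 0.36824334 -0.50091446  0.09      ]]
[[ 0.41114988 -0.50590387  0.003     ]
 [ 0.41131539 -0.47536394  0.003     ]] [[ 0.41467555 -0.50887684  0.09      ]
 [ 0.41497316 -0.47543401  0.09      ]]
[[ 0.40674361 -0.51353629  0.09      ]
 [ 0.36901919 -0.50116796  0.09      ]
 [ 0.44441059 -0.52601344  0.09      ]] [[ 0.40605139 -0.51679503  0.003     ]]
```

The beaker is clear, its edge at y=-0.465. I'm lowering behind the carrier.

carry_out(increments=[[-0.05, -0.005, 0, 0, -0.1], [-0.1, -0.01, -0.02, 0, -0.1], [-0.107, -0.011, -0.065, 0, -0.1], [-0.107, -0.011, -0.11, 0, -0.1], [-0.107, -0.011, -0.155, 0, -0.1], [-0.107, -0.011, -0.19, 0, -0.1], [-0.107, -0.011, -0.215, 0, -0.1], [-0.107, -0.011, -0.225, 0, -0.1], [-0.107, -0.011, -0.225, 0, -0.1]])

```text
time_s: 3.4
tool_pos: [0.4054, -0.2876, 0.1909]
tool_rot: [179.9, 0.1, -89.9]
force: [-0.1, -0.3, 0.3]
grip_width: 0.0478
```

Run:
```python
from h import *
o=env.get_obs();print(o["time_s"],o["tool_pos"],o["tool_rot"],o["force"],o["grip_width"])
snap("wrist","c_wrist")
```

```text
3.4 [ 0.40536468 -0.28764457  0.19085953] [ 1.79886764e+02  5.37932904e-02 -8.98595046e+01] [-0.13880674 -0.25214037  0.26660132] 0.04784995208650434
```

View pics/c_wrist.png

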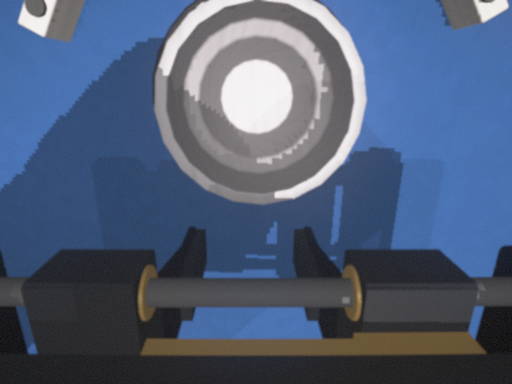

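carry_out(increments=[[0.015, 0, 0, 0, -0.1], [0.025, 0, 0, 0, -0.1], [0.032, 0, 0, 0, -0.1], [0.04, 0, 0, 0, -0.1], [0.048, 0, 0, 0, -0.1], [0.056, -0.001, 0, 0, -0.1], [0.064, -0.001, 0, 0, -0.1], [0.072, -0.001, 0, 0, -0.1], [0.08, -0.001, 0, 0, -0.1], [0.088, -0.001, 0, 0, -0.1], [0.096, -0.001, 0, 0, -0.1], [0.102, -0.001, 0, 0, -0.1], [0.107, -0.001, 0, 0, -0.1], [0.11, -0.001, 0, 0, -0.1], [0.11, -0.001, 0, 0, -0.1]])

```text
time_s: 4.95
tool_pos: [0.5147, -0.2906, 0.192]
tool_rot: [179.9, 0.0, -90.0]
force: [-4.4, -0.3, 4.8]
grip_width: 0.0475
```

Run:
```python
from rails import *
o=env.get_obs();print(o["time_s"],o["tool_pos"],o["force"],o["grip_width"])
p,d,T=snap("top","d_top"); P=cloud("top",d)
print(rim("top",d,P,(.565,-.29),.07,.032)[0])
```

```text
4.95 [ 0.51465786 -0.29061342  0.19198579] [-4.3911878  -0.27980787  4.76566928] 0.047540487751278934
[ 0.56491211 -0.28534275  0.02635441]
```

carry_out(increments=[[0.002, 0, 0, 0, -0.1], [0.004, 0, 0, 0, -0.1], [0.006, 0, 0, 0, -0.1], [0.006, 0, 0, 0, -0.1]])

```text
time_s: 5.4
tool_pos: [0.5203, -0.2907, 0.192]
tool_rot: [179.8, 0.0, -90.0]
force: [-5.6, 0.4, 6.0]
grip_width: 0.0474
```

carry_out(increments=[[0.001, 0, 0, 0, -0.1], [0.002, 0, 0, 0, -0.1], [0.003, 0, 0, 0, -0.1], [0.003, 0, 0, 0, -0.1]])

```text
time_s: 5.8
tool_pos: [0.5231, -0.2907, 0.192]
tool_rot: [179.8, 0.0, -90.0]
force: [-6.9, 0.2, 5.2]
grip_width: 0.0479
```

carry_out(increments=[[0.001, 0, 0, 0, -0.1], [0.002, 0, 0, 0, -0.1], [0.003, 0, 0, 0, -0.1], [0.003, 0, 0, 0, -0.1]])

```text
time_s: 6.2
tool_pos: [0.5248, -0.291, 0.1919]
tool_rot: [179.6, 0.1, -90.1]
force: [-10.5, 0.1, 8.9]
grip_width: 0.0478
```

Run:
```python
from rails import *
o=env.get_obs();print(o["time_s"],o["tool_pos"],o["force"],o["grip_width"])
p,d,T=snap("wrist","e_wrist");p,d,T=snap("side","e_side");P=cloud("side",d)
print(rim("side",d,P,(.573,-.29),.07,.032)[0])
```

```text
6.2 [ 0.52475831 -0.29099618  0.19185966] [-10.50331184   0.12861001   8.86012798] 0.04783428289533964
[ 0.5734051  -0.29119765  0.03173267]
```

View pics/e_wrist.png

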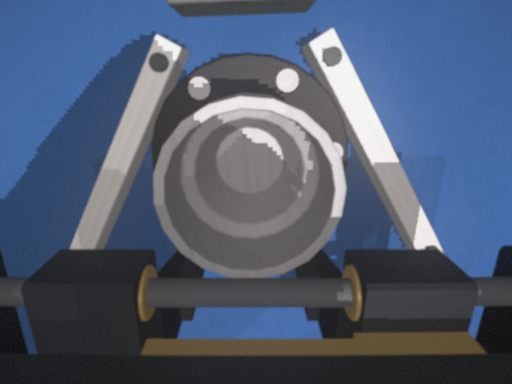

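View pics/e_side.png

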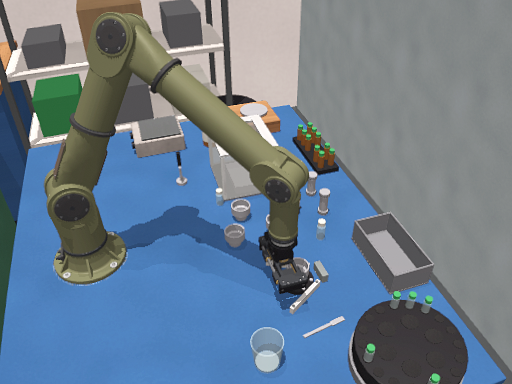

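The disc looks wedged between both rails and the force is rising. One more firm nudge, then I back off and look from above.

carry_out(increments=[[0.002, 0, 0, 0, -0.1], [0.004, 0, 0, 0, -0.1], [0.004, 0, 0, 0, -0.1]])

```text
time_s: 6.6
tool_pos: [0.5263, -0.2915, 0.1915]
tool_rot: [179.3, 0.2, -90.1]
force: [-17.9, 1.1, 14.5]
grip_width: 0.0479
```

carry_out(increments=[[-0.01, 0, 0, 0, -0.1], [-0.03, 0, 0, 0, -0.1], [-0.06, 0, 0.01, 0, -0.1], [-0.07, 0, 0.06, 0, -0.1], [-0.07, 0, 0.11, 0, -0.1], [-0.06, 0, 0.16, 0, -0.1], [-0.03, 0, 0.19, 0, -0.1], [-0.01, 0, 0.21, 0, -0.1], [-0.01, 0, 0.21, 0, -0.1]])

```text
time_s: 7.5
tool_pos: [0.525, -0.2888, 0.4052]
tool_rot: [-179.5, -0.2, -89.7]
force: [-0.3, 1.0, 0.3]
grip_width: 0.0477
```

Run:
```python
from rails import *
o=env.get_obs();print(o["time_s"],o["tool_pos"],o["force"])
p,d,T=snap("wrist","f_wrist"); P=cloud("wrist",d,T)
rails(p,d,T,P); print(disc(p,d,T,P,(.573,-.29)))
M=(np.abs(P[...,2]-.070)<.006)&(np.hypot(P[...,0]-.573,P[...,1]+.29)<.05);v,u=np.nonzero(M)
print(circ(plane("wrist",cv2.convexHull(np.c_[u,v].astype(np.int32))[:,0],.07,T)))
```

```text
7.5 [ 0.52501352 -0.28878826  0.40523028] [-0.29806696  0.9828916   0.29880062]
 rail 1342 [ 572.5 -353.5  129.2   12.3   31.7]
 rail 1297 [ 568.6 -226.   129.4   12.3  -28.2]
 home [ 573.11369544 -289.62722228] yaw 1.7965288162231445
[ 0.5733248  -0.28948375  0.04684708]
[ 0.57364119 -0.28997422  0.03154874]
```

View pics/f_wrist.png

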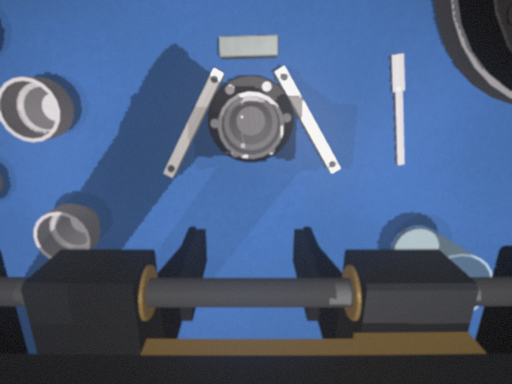

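The carrier is home: disc at (0.5733,-0.2895), rails intersect at (0.5731,-0.2896). Now hovering over the cups.

carry_out(increments=[[0, 0.05, 0.02, 0, -0.1], [0, 0.1, 0.04, 0, -0.3], [0, 0.145, 0.06, 0, -0.3], [0, 0.19, 0.075, 0, -0.3], [0, 0.23, 0.075, 0, -0.3], [0, 0.25, 0.075, 0, -0.3], [0, 0.26, 0.075, 0, -0.3], [0, 0.26, 0.075, 0, -0.3]])

```text
time_s: 8.35
tool_pos: [0.5206, -0.0293, 0.4755]
tool_rot: [179.9, -0.0, -89.9]
force: [-0.7, -1.3, 0.2]
grip_width: 0.0564
```

```bash
cat > cups.py <<'E'
from rails import *
def wcups(tag,cs,z=.054):
    o=env.get_obs();print(o["time_s"],np.round(o["tool_pos"],4),np.round(o["tool_rot"],1),np.round(o["force"],1),o["grip_width"])
    p,d,T=snap("wrist",tag); P=cloud("wrist",d,T)
    for c in cs:
        zz=c[2] if len(c)>2 else z
        M=(np.abs(P[...,2]-zz)<.006)&(np.hypot(P[...,0]-c[0],P[...,1]-c[1])<.05);v,u=np.nonzero(M)
        if len(u)<20: print(c,"none"); continue
        print(c,np.round(circ(plane("wrist",cv2.convexHull(np.c_[u,v].astype(np.int32))[:,0],zz,T)),4),len(u))
E
python3 -c "
from cups import *
wcups('g_wrist',[(.661,.004),(.583,-.07),(.496,.031),(.4435,-.081)])"
```

```text
8.35 [ 0.5206 -0.0293  0.4755] [179.9  -0.  -89.9] [-0.7 -1.3  0.2] 0.05644610435447332
(0.661, 0.004) [0.6652 0.0063 0.0315] 594
(0.583, -0.07) [ 0.5868 -0.0678  0.0315] 574
(0.496, 0.031) [0.4998 0.0339 0.0318] 532
(0.4435, -0.081) [ 0.4479 -0.0782  0.0319] 494
```

View pics/g_wrist.png

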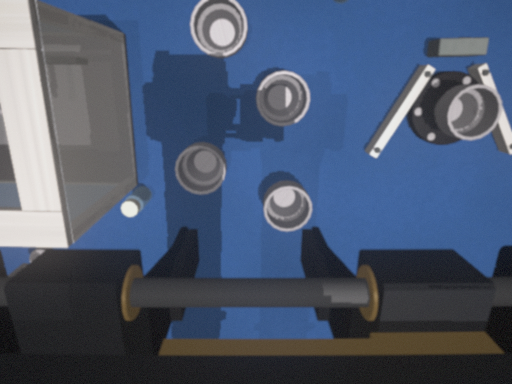

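carry_out(increments=[[0.035, -0.02, -0.01, 0, -1], [0.066, -0.0385, -0.03, 0, -1], [0.066, -0.0385, -0.075, 0, -1], [0.066, -0.0385, -0.12, 0, -1], [0.066, -0.0385, -0.165, 0, -1], [0.066, -0.0385, -0.2, 0, -1], [0.066, -0.0385, -0.2, 0, -1]])

```text
time_s: 9.1
tool_pos: [0.5842, -0.0706, 0.2714]
tool_rot: [179.4, -0.1, -90.2]
force: [-1.6, -0.7, 0.2]
grip_width: 0.0869
```

```bash
python3 -c "
from cups import *
wcups('h_wrist',[(.5868,-.0678)])"
```

```text
9.1 [ 0.5842 -0.0706  0.2714] [ 1.794e+02 -1.000e-01 -9.020e+01] [-1.6 -0.7  0.2] 0.08685481393925824
(0.5868, -0.0678) [ 0.588  -0.0681  0.0317] 2031
```

View pics/h_wrist.png

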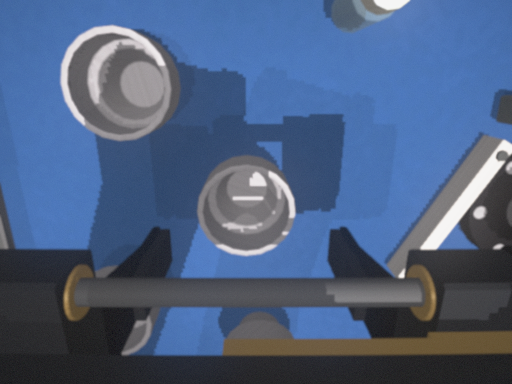

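carry_out(increments=[[0.001, 0, -0.04, 0, -1], [0.001, 0, -0.061, 0, -1], [0.001, 0, -0.061, 0, -1], [0.001, 0, -0.061, 0, 0.3], [0.001, 0, -0.061, 0, 0.3], [0.001, 0, -0.061, 0, 0.3], [0.001, 0, -0.061, 0, 0.3], [0.001, 0, -0.061, 0, 0.3], [0.001, 0, -0.061, 0, 0.3]], grip_force=20)

```text
time_s: 10.05
tool_pos: [0.5885, -0.0687, 0.2169]
tool_rot: [-179.9, 0.0, -90.0]
force: [-0.2, -0.1, 6.5]
grip_width: 0.0626
```

carry_out(increments=[[0, 0, 0.04, 0, 0.3], [0, 0, 0.09, 0, 0.3], [0, -0.03, 0.12, 0, 0.3], [-0.005, -0.07, 0.12, 0, 0.3], [-0.01, -0.115, 0.12, 0, 0.3], [-0.015, -0.16, 0.12, 0, 0.3], [-0.015, -0.19, 0.12, 0, 0.3], [-0.015, -0.21, 0.12, 0, 0.3], [-0.015, -0.221, 0.12, 0, 0.3], [-0.015, -0.221, 0.12, 0, 0.3], [-0.015, -0.221, 0.12, 0, 0.3]])

```text
time_s: 11.15
tool_pos: [0.5733, -0.2883, 0.3352]
tool_rot: [180.0, 0.1, -89.9]
force: [0.8, -0.4, -0.6]
grip_width: 0.062
```

```bash
python3 -c "
from cups import *
o=env.get_obs()
wcups('i_wrist',[(.5735,-.2898,.070),(.5735,-.29,o['tool_pos'][2]-.214+.054)])"
```

```text
11.15 [ 0.5733 -0.2883  0.3352] [ 1.80e+02  1.00e-01 -8.99e+01] [ 0.8 -0.4 -0.6] 0.06196182382483602
(0.5735, -0.2898, 0.07) [ 0.5748 -0.2899  0.0313] 735
(0.5735, -0.29, np.float64(0.17520473248078108)) [ 0.5748 -0.288   0.0317] 3082
```

View pics/i_wrist.png

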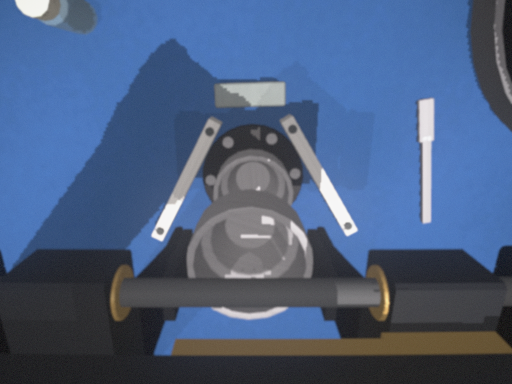

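carry_out(increments=[[0, -0.0015, -0.03, 0, 0.3], [0, -0.0015, -0.05, 0, 0.3], [0, -0.0015, -0.062, 0, 0.3], [0, -0.0015, -0.069, 0, 0.3], [0, -0.0015, -0.073, 0, 0.3], [0, -0.0015, -0.073, 0, 0.3], [0, -0.0015, -0.073, 0, 0.3]])

```text
time_s: 11.9
tool_pos: [0.5733, -0.2912, 0.2634]
tool_rot: [-179.9, -0.0, -90.0]
force: [0.2, -0.2, -0.6]
grip_width: 0.0623
```

carry_out(increments=[[0, 0.001, -0.002, 0, 0.3], [0, 0.001, -0.003, 0, 0.3], [0, 0.001, -0.003, 0, 0.3]])

```text
time_s: 12.2
tool_pos: [0.5732, -0.2903, 0.2609]
tool_rot: [-179.9, -0.0, -90.0]
force: [-0.6, 0.8, 4.6]
grip_width: 0.0624
```

Contact felt at 4.6 N, so I release and lift, then look.

carry_out(increments=[[0, 0, 0, 0, -0.3], [0, 0, 0, 0, -0.8], [0, 0, 0, 0, -1], [0, 0, 0.03, 0, -1], [0, 0, 0.07, 0, -1], [0, 0, 0.12, 0, -1], [-0.02, 0, 0.16, 0, -1], [-0.05, 0.02, 0.18, 0, -1], [-0.05, 0.06, 0.2, 0, -1], [-0.05, 0.11, 0.2, 0, -1], [-0.05, 0.155, 0.2, 0, -1], [-0.05, 0.19, 0.2, 0, -1], [-0.05, 0.21, 0.2, 0, -1], [-0.05, 0.21, 0.2, 0, -1]])

```text
time_s: 13.6
tool_pos: [0.5232, -0.0761, 0.4592]
tool_rot: [180.0, 0.1, -89.6]
force: [0.5, -0.0, -0.4]
grip_width: 0.0868
```

```bash
python3 -c "
from cups import *
wcups('j_wrist',[(.6652,.0063),(.4998,.0339),(.4479,-.0782),(.5735,-.29,.098)])"
```

```text
13.6 [ 0.5232 -0.0761  0.4592] [ 1.80e+02  1.00e-01 -8.96e+01] [ 0.5 -0.  -0.4] 0.0868169612523748
(0.6652, 0.0063) [0.665  0.0058 0.0314] 656
(0.4998, 0.0339) [0.5    0.0335 0.032 ] 594
(0.4479, -0.0782) [ 0.448  -0.0786  0.0318] 519
(0.5735, -0.29, 0.098) [ 0.5716 -0.2871  0.0319] 943
```

View pics/j_wrist.png

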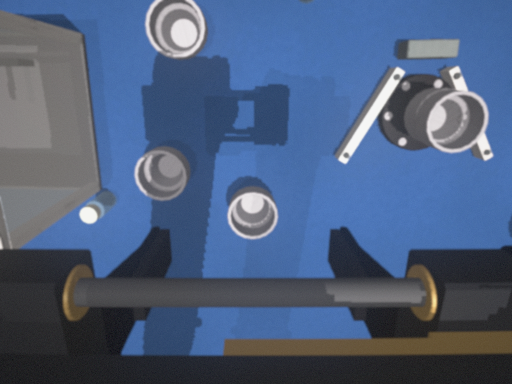

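The first cup is nested. Next is the near cup at (0.448,-0.0785).

carry_out(increments=[[-0.04, -0.001, -0.01, 0, -1], [-0.07, -0.002, -0.04, 0, -1], [-0.0755, -0.0035, -0.085, 0, -1], [-0.0755, -0.0035, -0.13, 0, -1], [-0.0755, -0.0035, -0.175, 0, -1], [-0.0755, -0.0035, -0.2, 0, -1], [-0.0755, -0.0035, -0.21, 0, -1], [-0.0755, -0.0035, -0.21, 0, -1]])

```text
time_s: 14.45
tool_pos: [0.447, -0.0848, 0.2488]
tool_rot: [179.9, -0.1, -90.1]
force: [-0.6, 0.8, -0.1]
grip_width: 0.0869
```

```bash
python3 -c "
from cups import *
wcups('k_wrist',[(.448,-.0785)])"
```

```text
14.45 [ 0.447  -0.0848  0.2488] [ 1.799e+02 -1.000e-01 -9.010e+01] [-0.6  0.8 -0.1] 0.08686062709003345
(0.448, -0.0785) [ 0.4483 -0.0789  0.0317] 2433
```

carry_out(increments=[[0.001, 0.0055, -0.01, 0, -1], [0.001, 0.0055, -0.0325, 0, -1], [0.001, 0.0055, -0.0325, 0, -1], [0.001, 0.0055, -0.0325, 0, 0.3], [0.001, 0.0055, -0.0325, 0, 0.3], [0.001, 0.0055, -0.0325, 0, 0.3], [0.001, 0.0055, -0.0325, 0, 0.3], [0.001, 0.0055, -0.0325, 0, 0.3]])

```text
time_s: 15.3
tool_pos: [0.4489, -0.0782, 0.2178]
tool_rot: [-179.9, 0.0, -90.0]
force: [0.3, -0.6, 3.6]
grip_width: 0.0626
```

carry_out(increments=[[0, 0, 0.04, 0, 0.3], [0, 0, 0.085, 0, 0.3], [0.02, -0.02, 0.12, 0, 0.3], [0.04, -0.055, 0.14, 0, 0.3], [0.06, -0.095, 0.14, 0, 0.3], [0.08, -0.13, 0.14, 0, 0.3], [0.1, -0.165, 0.14, 0, 0.3], [0.115, -0.19, 0.14, 0, 0.3], [0.1246, -0.206, 0.14, 0, 0.3], [0.1246, -0.2115, 0.14, 0, 0.3], [0.1246, -0.2115, 0.14, 0, 0.3], [0.1246, -0.2115, 0.14, 0, 0.3]])

```text
time_s: 16.5
tool_pos: [0.5727, -0.2887, 0.3569]
tool_rot: [180.0, 0.1, -90.0]
force: [-0.0, 0.4, 0.2]
grip_width: 0.0624
```

```bash
python3 -c "
from cups import *
o=env.get_obs()
wcups('l_wrist',[(.5735,-.2898,.098),(.5735,-.29,o['tool_pos'][2]-.2178+.054)])"
```

```text
16.5 [ 0.5727 -0.2887  0.3569] [ 1.8e+02  1.0e-01 -9.0e+01] [-0.   0.4  0.2] 0.06240030064489962
(0.5735, -0.2898, 0.098) [ 0.5732 -0.2894  0.0312] 734
(0.5735, -0.29, np.float64(0.19307568680080955)) [ 0.5725 -0.2881  0.0325] 3277
```

View pics/l_wrist.png

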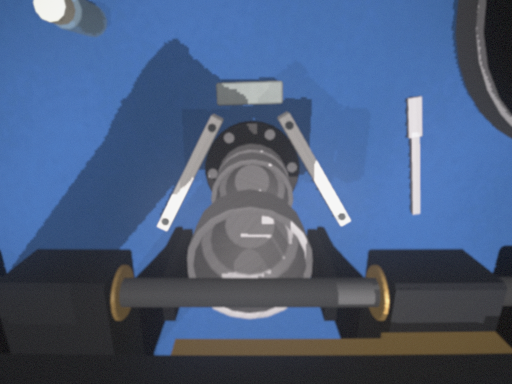

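carry_out(increments=[[0.0005, -0.001, -0.03, 0, 0.3], [0.0005, -0.001, -0.05, 0, 0.3], [0.0005, -0.001, -0.06, 0, 0.3], [0.0005, -0.001, -0.065, 0, 0.3], [0.0005, -0.001, -0.067, 0, 0.3], [0.0005, -0.001, -0.067, 0, 0.3], [0.0005, -0.001, -0.067, 0, 0.3]])

```text
time_s: 17.25
tool_pos: [0.5738, -0.2907, 0.2911]
tool_rot: [-179.9, -0.0, -90.0]
force: [0.6, -0.0, -1.4]
grip_width: 0.0622
```

carry_out(increments=[[0, 0.001, -0.001, 0, 0.3], [0, 0.001, -0.0025, 0, 0.3], [0, 0.001, -0.0025, 0, 0.3]])

```text
time_s: 17.55
tool_pos: [0.5738, -0.29, 0.2898]
tool_rot: [-179.9, 0.0, -90.0]
force: [-2.5, 1.6, 8.3]
grip_width: 0.0625
```

carry_out(increments=[[0, 0, 0.001, 0, -0.3], [0, 0, 0.001, 0, -0.8], [0, 0, 0.001, 0, -1], [0, 0, 0.03, 0, -1], [0, 0, 0.07, 0, -1], [0, 0, 0.11, 0, -1], [-0.02, 0, 0.15, 0, -1], [-0.04, 0.02, 0.17, 0, -1], [-0.04, 0.06, 0.19, 0, -1], [-0.04, 0.11, 0.19, 0, -1], [-0.03, 0.155, 0.19, 0, -1], [-0.02, 0.2, 0.19, 0, -1], [-0.01, 0.235, 0.19, 0, -1], [0, 0.25, 0.19, 0, -1], [0, 0.25, 0.19, 0, -1]])

```text
time_s: 19.05
tool_pos: [0.5747, -0.0365, 0.4768]
tool_rot: [180.0, -0.0, -89.7]
force: [-0.3, 0.3, 0.0]
grip_width: 0.0872
```

```bash
python3 -c "
from cups import *
wcups('m_wrist',[(.6652,.0063),(.4998,.0339),(.5735,-.29,.126)])"
```

```text
19.05 [ 0.5747 -0.0365  0.4768] [180.   -0.  -89.7] [-0.3  0.3  0. ] 0.087171726310446
(0.6652, 0.0063) [0.6657 0.0061 0.0316] 611
(0.4998, 0.0339) [0.5003 0.0338 0.0319] 492
(0.5735, -0.29, 0.126) [ 0.5721 -0.286   0.0324] 748
```

View pics/m_wrist.png

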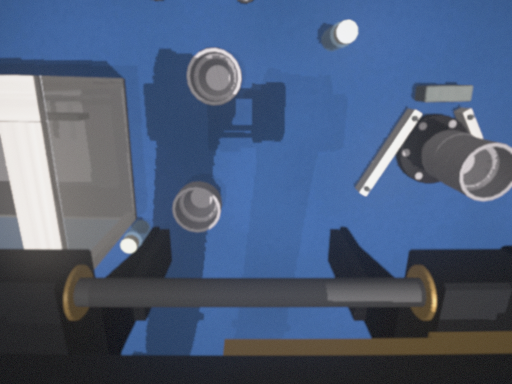

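Two are nested. Next is the cup at (0.666,0.006), keeping 25 mm clear of the cabinet.

carry_out(increments=[[0.045, 0.02, -0.01, 0, -1], [0.085, 0.035, -0.04, 0, -1], [0.091, 0.0405, -0.085, 0, -1], [0.091, 0.0405, -0.13, 0, -1], [0.091, 0.0405, -0.175, 0, -1], [0.091, 0.0405, -0.21, 0, -1], [0.091, 0.0405, -0.225, 0, -1], [0.091, 0.0405, -0.225, 0, -1]])

```text
time_s: 19.9
tool_pos: [0.6637, -0.0014, 0.2509]
tool_rot: [179.8, -0.1, -90.2]
force: [-0.6, -0.2, 0.7]
grip_width: 0.0868
```

```bash
python3 -c "
from cups import *
wcups('n_wrist',[(.6657,.0061)])"
```

```text
19.9 [ 0.6637 -0.0014  0.2509] [ 1.798e+02 -1.000e-01 -9.020e+01] [-0.6 -0.2  0.7] 0.08675696938345674
(0.6657, 0.0061) [0.6669 0.0061 0.0317] 2475
```

carry_out(increments=[[0.002, 0.007, -0.01, 0, -1], [0.002, 0.007, -0.034, 0, -1], [0.002, 0.007, -0.034, 0, -1], [0.002, 0.007, -0.034, 0, 0.3], [0.002, 0.007, -0.034, 0, 0.3], [0.002, 0.007, -0.034, 0, 0.3], [0.002, 0.007, -0.034, 0, 0.3], [0.002, 0.007, -0.034, 0, 0.3]])

```text
time_s: 20.75
tool_pos: [0.667, 0.0075, 0.2198]
tool_rot: [-179.9, -0.0, -90.0]
force: [-0.7, -1.0, 4.3]
grip_width: 0.0643
```

carry_out(increments=[[0, 0, 0.04, 0, 0.3], [0, 0, 0.085, 0, 0.3], [0, -0.01, 0.13, 0, 0.3], [-0.01, -0.035, 0.165, 0, 0.3], [-0.025, -0.075, 0.165, 0, 0.3], [-0.04, -0.12, 0.165, 0, 0.3], [-0.055, -0.165, 0.165, 0, 0.3], [-0.07, -0.21, 0.165, 0, 0.3], [-0.085, -0.25, 0.165, 0, 0.3], [-0.0935, -0.28, 0.165, 0, 0.3], [-0.0935, -0.297, 0.165, 0, 0.3], [-0.0935, -0.297, 0.165, 0, 0.3], [-0.0935, -0.297, 0.165, 0, 0.3]])

```text
time_s: 22.05
tool_pos: [0.5732, -0.2884, 0.3832]
tool_rot: [180.0, 0.1, -90.0]
force: [-0.0, 0.0, -0.7]
grip_width: 0.064
```

```bash
python3 -c "
from cups import *
o=env.get_obs()
wcups('o_wrist',[(.5735,-.2898,.126),(.5735,-.29,o['tool_pos'][2]-.2198+.054)])"
```

```text
22.05 [ 0.5732 -0.2884  0.3832] [ 1.8e+02  1.0e-01 -9.0e+01] [-0.   0.  -0.7] 0.0640374720241564
(0.5735, -0.2898, 0.126) [ 0.5733 -0.2892  0.0312] 713
(0.5735, -0.29, np.float64(0.21741559240138425)) [ 0.5739 -0.2888  0.0331] 3088
```

View pics/o_wrist.png

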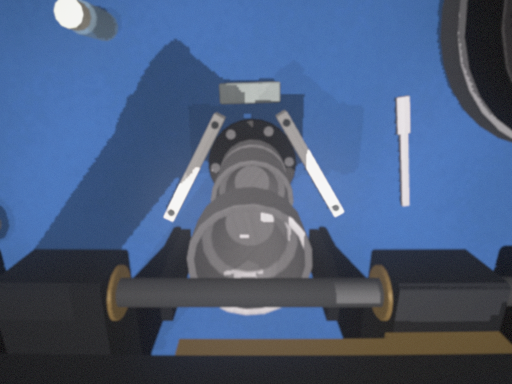

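carry_out(increments=[[0, -0.0005, -0.03, 0, 0.3], [0, -0.0005, -0.048, 0, 0.3], [0, -0.0005, -0.057, 0, 0.3], [0, -0.0005, -0.062, 0, 0.3], [0, -0.0005, -0.064, 0, 0.3], [0, -0.0005, -0.064, 0, 0.3], [0, -0.0005, -0.064, 0, 0.3]])

```text
time_s: 22.8
tool_pos: [0.5733, -0.2897, 0.3205]
tool_rot: [-179.9, -0.0, -90.0]
force: [0.3, 0.3, -0.3]
grip_width: 0.0644
```

carry_out(increments=[[0, 0, -0.001, 0, 0.3], [0, 0, -0.0025, 0, 0.3], [0, 0, -0.0025, 0, 0.3]])

```text
time_s: 23.1
tool_pos: [0.5733, -0.2901, 0.3197]
tool_rot: [-179.9, -0.0, -90.0]
force: [-3.7, 1.7, 10.3]
grip_width: 0.064
```

Releasing. The last cup is close to the cabinet, so I'll grasp it at yaw 150°, which keeps the gripper body 13 mm off the wall and the camera on the far side.

carry_out(increments=[[0, 0, 0.001, 0, -0.3], [0, 0, 0.001, 0, -0.8], [0, 0, 0.001, 0, -1], [0, 0, 0.03, 0, -1], [0, 0, 0.07, 0, -1], [0, 0, 0.11, 0, -1], [0, 0.03, 0.15, 8, -1], [-0.01, 0.07, 0.16, 16, -1], [-0.02, 0.11, 0.16, 24, -1], [-0.03, 0.15, 0.16, 32, -1], [-0.04, 0.19, 0.16, 40, -1], [-0.05, 0.23, 0.16, 48, -1], [-0.06, 0.265, 0.16, 56, -1], [-0.07, 0.295, 0.16, 64, -1], [-0.073, 0.32, 0.16, 72, -1], [-0.073, 0.324, 0.16, 80, -1], [-0.073, 0.324, 0.16, 88, -1], [-0.073, 0.324, 0.16, 96, -1], [-0.073, 0.324, 0.16, 104, -1], [-0.073, 0.324, 0.16, 112, -1]])

```text
time_s: 25.1
tool_pos: [0.5001, 0.0344, 0.4766]
tool_rot: [180.0, 0.0, 22.3]
force: [0.7, -0.4, -0.6]
grip_width: 0.0871
```

carry_out(increments=[[0, 0, 0, 8, -1], [0, 0, 0, 16, -1], [0, 0, 0, 24, -1], [0, 0, 0, 32, -1], [0, 0, 0, 40, -1], [0, 0, 0, 48, -1], [0, 0, -0.01, 56, -1], [0, 0, -0.02, 64, -1], [0, 0, -0.03, 72, -1], [0, 0, -0.04, 80, -1], [0, 0, -0.05, 88, -1], [0, 0, -0.06, 96, -1], [0, 0, -0.07, 104, -1], [0, 0, -0.08, 112, -1], [0, 0, -0.08, 120, -1], [0, 0, -0.08, 128, -1], [0, 0, -0.08, 128, -1]])

```text
time_s: 26.8
tool_pos: [0.5, 0.0344, 0.3966]
tool_rot: [-180.0, -0.0, 150.0]
force: [0.0, 0.2, 0.4]
grip_width: 0.0871
```

```bash
python3 -c "
from cups import *
wcups('p_wrist',[(.5,.034)])
print(env.get_obs()['qpos'])
p,d,T=snap('top','p_top');P=cloud('top',d);print(rim('top',d,P,(.573,-.29),.154,.032)[0])"
```

```text
26.8 [0.5    0.0344 0.3966] [-180.   -0.  150.] [0.  0.2 0.4] 0.08713951355986846
(0.5, 0.034) [0.4987 0.0336 0.0316] 800
[-41.2575625   -0.51932851  34.40496307 105.56314304   0.30630305
  74.88586543 142.89191612]
[ 0.56827004 -0.28843855  0.0316023 ]
```

View pics/p_wrist.png

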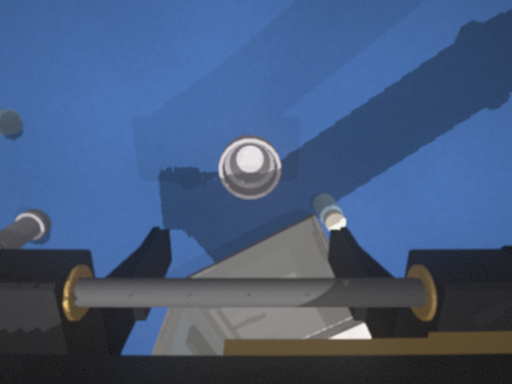

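View pics/p_top.png

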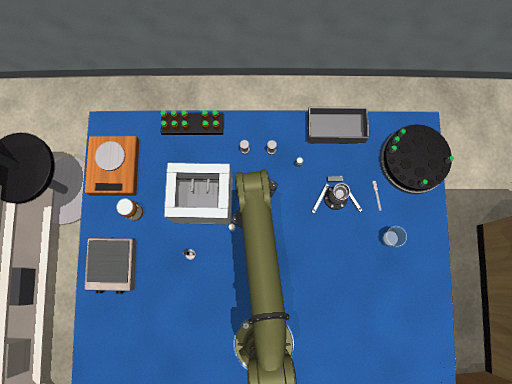

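carry_out(increments=[[0, -0.0005, -0.04, 0, -1], [0, -0.0005, -0.08, 0, -1], [0, -0.0005, -0.12, 0, -1], [0, -0.0005, -0.15, 0, -1], [0, -0.0005, -0.17, 0, -1], [0, -0.0005, -0.18, 0, -1], [0, -0.0005, -0.18, 0, -1]])

```text
time_s: 27.6
tool_pos: [0.4996, 0.0339, 0.2161]
tool_rot: [-179.9, -0.1, 149.9]
force: [0.1, -0.8, 0.1]
grip_width: 0.0868
```

carry_out(increments=[[0, 0, 0, 0, 0.3], [0, 0, 0, 0, 0.3], [0, 0, 0, 0, 0.3], [0, 0, 0, 0, 0.3], [0, 0, 0, 0, 0.3], [0, 0, 0, 0, 0.3]])

```text
time_s: 28.2
tool_pos: [0.5004, 0.0341, 0.2179]
tool_rot: [179.9, 0.0, 150.0]
force: [-0.7, -0.6, 5.9]
grip_width: 0.0637
```

carry_out(increments=[[0, 0, 0.04, 0, 0.3], [0, 0, 0.085, 0, 0.3], [0, 0, 0.13, 0, 0.3], [0, 0, 0.175, 0, 0.3], [0, -0.01, 0.2, -8, 0.3], [0, -0.03, 0.2, -16, 0.3], [0.005, -0.06, 0.2, -24, 0.3], [0.01, -0.09, 0.2, -32, 0.3], [0.015, -0.12, 0.2, -40, 0.3], [0.02, -0.15, 0.2, -48, 0.3], [0.03, -0.18, 0.2, -56, 0.3], [0.04, -0.21, 0.2, -64, 0.3], [0.045, -0.23, 0.2, -72, 0.3], [0.05, -0.25, 0.2, -80, 0.3], [0.055, -0.265, 0.2, -88, 0.3], [0.06, -0.28, 0.2, -96, 0.3], [0.065, -0.295, 0.2, -104, 0.3], [0.07, -0.31, 0.2, -112, 0.3], [0.073, -0.32, 0.2, -120, 0.3], [0.073, -0.324, 0.2, -128, 0.3]])

```text
time_s: 30.2
tool_pos: [0.573, -0.2911, 0.4165]
tool_rot: [180.0, 0.1, 21.6]
force: [-0.2, 0.6, -0.1]
grip_width: 0.0638
```

carry_out(increments=[[0, 0, 0, -8, 0.3], [0, 0, 0, -16, 0.3], [0, 0, 0, -24, 0.3], [0, 0, 0, -32, 0.3], [0, 0, 0, -40, 0.3], [0, 0, 0, -48, 0.3], [0, 0, 0, -56, 0.3], [0, 0, 0, -64, 0.3], [0, 0, 0, -72, 0.3], [0, 0, 0, -80, 0.3], [0, 0, 0, -88, 0.3], [0, 0, 0, -96, 0.3], [0, 0, 0, -104, 0.3], [0, 0, 0, -112, 0.3], [0, 0, 0, -112, 0.3]])

```text
time_s: 31.7
tool_pos: [0.5731, -0.2899, 0.4166]
tool_rot: [180.0, 0.0, -90.0]
force: [0.1, 0.1, 0.2]
grip_width: 0.0637
```

```bash
python3 -c "
from cups import *
o=env.get_obs()
wcups('q_wrist',[(.5735,-.2898,.154),(.5735,-.29,o['tool_pos'][2]-.2179+.054)])"
```

```text
31.7 [ 0.5731 -0.2899  0.4166] [180.   0. -90.] [0.1 0.1 0.2] 0.06366614447342983
(0.5735, -0.2898, 0.154) [ 0.5739 -0.2892  0.0309] 653
(0.5735, -0.29, np.float64(0.2526796911495249)) [ 0.5761 -0.2875  0.0332] 3106
```

View pics/q_wrist.png

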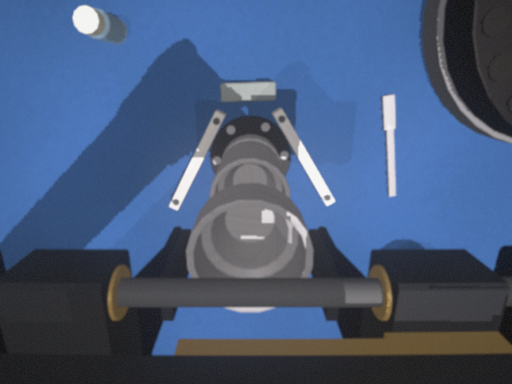

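carry_out(increments=[[-0.0005, 0, -0.03, 0, 0.3], [-0.0005, 0, -0.05, 0, 0.3], [-0.0005, 0, -0.062, 0, 0.3], [-0.0005, 0, -0.068, 0, 0.3], [-0.0005, 0, -0.0705, 0, 0.3], [-0.0005, 0, -0.0705, 0, 0.3], [-0.0005, 0, -0.0705, 0, 0.3]])

```text
time_s: 32.45
tool_pos: [0.5728, -0.2903, 0.3475]
tool_rot: [-179.9, -0.0, -90.0]
force: [-0.1, -0.3, -1.1]
grip_width: 0.0637
```

carry_out(increments=[[0, 0, -0.001, 0, 0.3], [0, 0, -0.002, 0, 0.3], [0, 0, -0.002, 0, 0.3]])

```text
time_s: 32.75
tool_pos: [0.5728, -0.2903, 0.346]
tool_rot: [-179.9, -0.0, -90.0]
force: [-0.5, -0.1, 4.4]
grip_width: 0.0639
```

carry_out(increments=[[0, 0, 0, 0, -0.3], [0, 0, 0, 0, -0.8], [0, 0, 0, 0, -1], [0, 0, 0.03, 0, -1], [0, 0, 0.07, 0, -1], [0, 0, 0.11, 0, -1], [-0.02, 0, 0.14, 0, -1], [-0.05, 0, 0.16, 0, -1], [-0.07, 0, 0.17, 0, -1], [-0.07, 0, 0.17, 0, -1]])

```text
time_s: 33.75
tool_pos: [0.4996, -0.2924, 0.5166]
tool_rot: [-179.8, 0.1, -90.2]
force: [0.4, 0.0, 0.7]
grip_width: 0.0868
```

```bash
python3 -c "
from cups import *
wcups('r_wrist',[(.5735,-.29,.182)])
p,d,T=snap('side','r_side');P=cloud('side',d)
z=np.load('r_wrist.npz');PW=cloud('wrist',z['d'],z['T']);rails(z['p'],z['d'],z['T'],PW);print(disc(z['p'],z['d'],z['T'],PW,(.573,-.29)))
cv2.imwrite('pics/r_z.png',cv2.resize(p[150:320,200:400,::-1],None,fx=3,fy=3))"
```

```text
33.75 [ 0.4996 -0.2924  0.5166] [-1.798e+02  1.000e-01 -9.020e+01] [0.4 0.  0.7] 0.08678104413320553
(0.5735, -0.29, 0.182) [ 0.5744 -0.2896  0.0315] 965
 rail 857 [ 572.5 -353.4  129.5   12.3   31.6]
 rail 824 [ 568.6 -225.9  129.3   12.3  -28.1]
 home [ 573.20774411 -289.58630365] yaw 1.7595548629760742
[ 0.59948905 -0.28132657  0.02026995]
```

View pics/r_wrist.png

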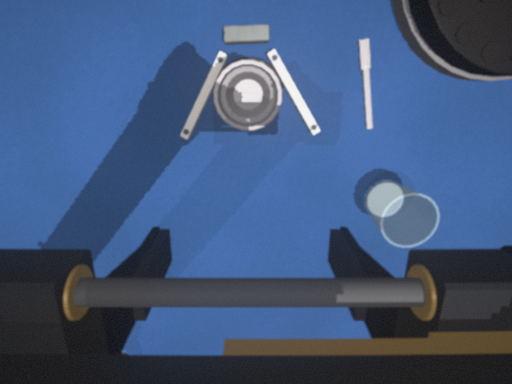

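View pics/r_z.png

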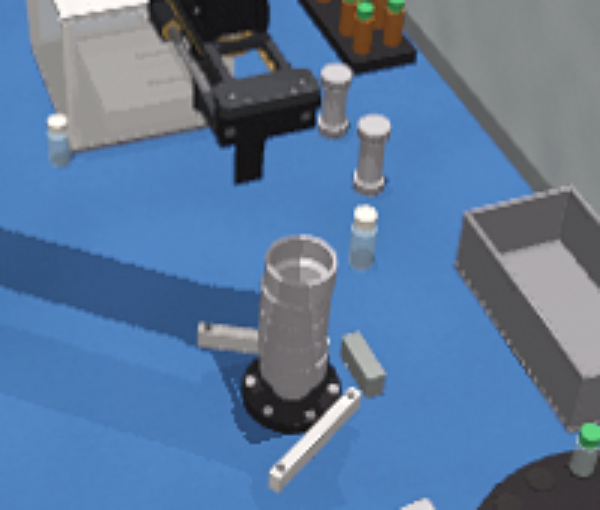

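The four-cup stack is upright: top rim at (0.5744,-0.2896), carrier at home. Now over to the gauge.

carry_out(increments=[[0.01, 0.03, 0, 8.5, -1], [0.015, 0.065, 0, 17, -1], [0.02, 0.1, 0, 25.5, -1], [0.03, 0.135, 0, 34, -1], [0.035, 0.17, 0, 42.5, -1], [0.04, 0.205, 0, 51, -1], [0.045, 0.24, 0, 59.5, -1], [0.05, 0.275, 0, 68, -1], [0.04, 0.31, 0, 76.5, -1], [0.03, 0.34, 0, 85, -1], [0.02, 0.37, 0, 93.5, -1], [0.01, 0.4, 0, 102, -1], [0, 0.43, 0, 110.5, -1], [-0.01, 0.46, 0, 119, -1], [-0.025, 0.49, 0, 127.5, -1], [-0.04, 0.515, 0, 136, -1], [-0.055, 0.54, -0.005, 144.5, -1], [-0.065, 0.56, -0.01, 153, -1], [-0.075, 0.575, -0.02, 161.5, -1], [-0.08, 0.58, -0.03, 170, -1]])

```text
time_s: 35.85
tool_pos: [0.4211, 0.2936, 0.4826]
tool_rot: [-179.9, 0.1, 80.6]
force: [-0.3, -1.2, 0.3]
grip_width: 0.0871
```

carry_out(increments=[[0, 0, -0.01, 8, -0.3], [0, 0, -0.02, 10, -0.3], [0, 0, -0.02, 10, -0.3], [0, 0, -0.02, 10, -0.3]])

```text
time_s: 36.25
tool_pos: [0.4225, 0.2908, 0.4637]
tool_rot: [-179.9, 0.1, 90.0]
force: [0.6, 1.0, 0.3]
grip_width: 0.0629
```

```bash
python3 -c "
from h import *
o=env.get_obs();print(o['time_s'],o['tool_pos'],o['tool_rot'],o['qpos'])
snap('wrist','s_wrist')"
```

```text
36.25 [0.42254357 0.29075565 0.46374769] [-1.79939154e+02  8.87538568e-02  8.99741426e+01] [-70.95238243  -0.69780157  33.43081546  98.08073178   0.42122095
  82.60415988  52.3956364 ]
```

View pics/s_wrist.png

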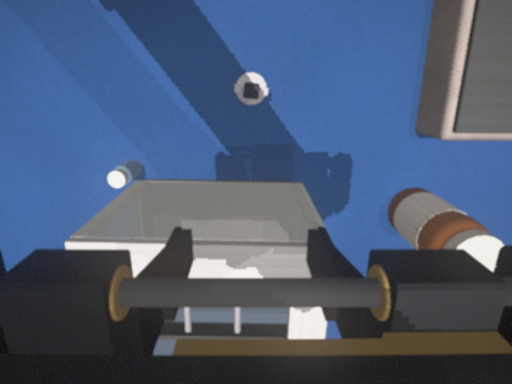

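```bash
python3 -c "
from meas import *
z=np.load('s_wrist.npz');p,d,T=z['p'],z['d'],z['T'];P=cloud('wrist',d,T)
cv2.imwrite('pics/s_z.png',cv2.resize(p[60:120,215:290,::-1],None,fx=9,fy=9,interpolation=cv2.INTER_CUBIC))
A=P[60:125,215:290]
M=(np.abs(P[...,2]-.135)<.008)&(np.hypot(P[...,0]-.34,P[...,1]-.288)<.05);v,u=np.nonzero(M)
W=plane('wrist',np.c_[u,v],.135,T)[:,:2]*1000;print(len(u),W.mean(0),cv2.minAreaRect(W.astype(np.float32)))
for lo,hi in((.07,.085),(.03,.08),(.006,.02)):
  M=(P[...,2]>lo)&(P[...,2]<hi)&(np.hypot(P[...,0]-.34,P[...,1]-.288)<.05);v,u=np.nonzero(M)
  if len(u):
    print(lo,len(u),P[M].mean(0),P[M].min(0),P[M].max(0),cv2.minAreaRect((P[M][:,:2]*1000).astype(np.float32)))
M=(P[...,2]>.005)&(P[...,2]<.02)&(np.hypot(P[...,0]-.34,P[...,1]-.288)<.05);v,u=np.nonzero(M)
print('foot',circ(plane('wrist',cv2.convexHull(np.c_[u,v].astype(np.int32))[:,0],.012,T)))
"
```

```text
246 [343.55247433 292.47919293] ((343.64288330078125, 292.5006408691406), (13.768115997314453, 13.856514930725098), 83.03750610351562)
0.07 142 [0.34368483 0.29232153 0.0765916 ] [0.3382242  0.27448408 0.0746525 ] [0.34955846 0.30998942 0.07878118] ((343.61993408203125, 292.5077209472656), (35.9783935546875, 7.9406304359436035), 83.0986557006836)
0.03 145 [0.34361843 0.2924797  0.07598597] [0.3382242  0.27448408 0.03703399] [0.34955846 0.3106342  0.07878118] ((343.60455322265625, 292.501708984375), (35.9683837890625, 7.9916672706604), 83.28958892822266)
0.006 429 [0.34145084 0.29280503 0.01056269] [0.32398005 0.27398112 0.00828324] [0.36284285 0.31191735 0.01287466] ((343.4105224609375, 292.9574890136719), (37.8538932800293, 38.86030960083008), 89.51945495605469)
foot [0.34351351 0.2926411  0.01954291]
```

View pics/s_z.png

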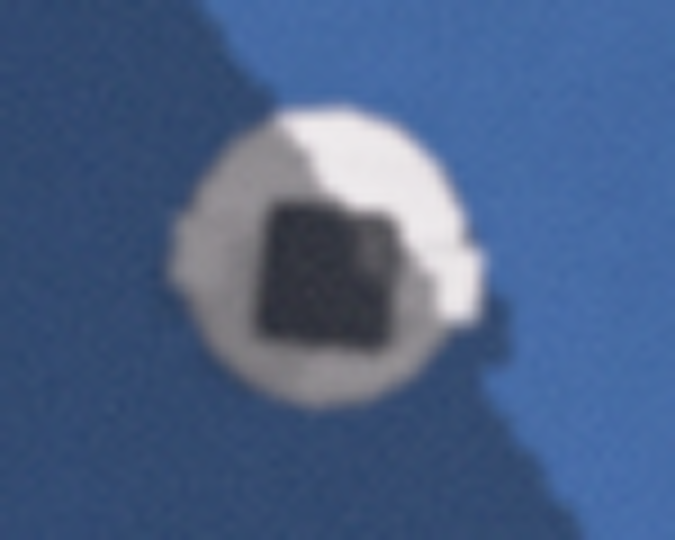

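The gauge is at (0.3436,0.2925) with the eye's wide axis at 83°; the eye measures 36.0 x 8.0 mm, which matches. Before grasping I look straight into the cabinet opening.

carry_out(increments=[[0.04, -0.01, 0.015, 0, -0.3], [0.08, -0.02, 0.03, 0, -0.3], [0.12, -0.035, 0.04, 0, -0.3], [0.155, -0.048, 0.05, 0, -0.3], [0.177, -0.048, 0.05, 0, -0.3], [0.177, -0.048, 0.05, 0, -0.3], [0.177, -0.048, 0.05, 0, -0.3]])

```text
time_s: 37.0
tool_pos: [0.5998, 0.2423, 0.5141]
tool_rot: [-180.0, 0.0, 90.0]
force: [-0.5, -0.1, -0.5]
grip_width: 0.0566
```

```bash
python3 -c "
from meas import *
o=env.get_obs();print(o['time_s'],o['tool_pos'],o['tool_rot'])
p,d,T=snap('wrist','t_wrist');P=cloud('wrist',d,T)
M=(np.abs(P[...,2]-.195)<.006)&(P[...,0]>.43)&(P[...,0]<.72)&(P[...,1]>.08)&(P[...,1]<.42)&(p.min(2)>90)
k,l,st,ce=cv2.connectedComponentsWithStats(M.astype(np.uint8)); i=1+st[1:,4].argmax();print(st[i])
cs,_=cv2.findContours((l==i).astype(np.uint8),cv2.RETR_CCOMP,cv2.CHAIN_APPROX_NONE)
for c in cs:
  if len(c)>150:
    W=plane('wrist',c[:,0],.195,T)[:,:2]*1000; print(len(c),W.min(0),W.max(0),cv2.minAreaRect(W.astype(np.float32)))
cv2.imwrite('pics/t_m.png',(l==i)*255)
"
```

```text
37.0 [0.59976978 0.24233425 0.5141417 ] [-1.79958580e+02  3.74712325e-02  8.99724665e+01]
[  119    21   275   222 29977]
973 [465.28668402 130.80677697] [667.5069309  362.83781155] ((566.5938110351562, 246.79052734375), (228.96044921875, 198.80455017089844), 88.93547821044922)
628 [499.74902131 165.98536302] [631.71942024 327.54077299] ((566.103515625, 247.14529418945312), (160.35528564453125, 130.1679229736328), 88.96504211425781)[ WARN:0@1.956] global loadsave.cpp:1063 imwrite_ Unsupported depth image for selected encoder is fallbacked to CV_8U.
```

View pics/t_wrist.png

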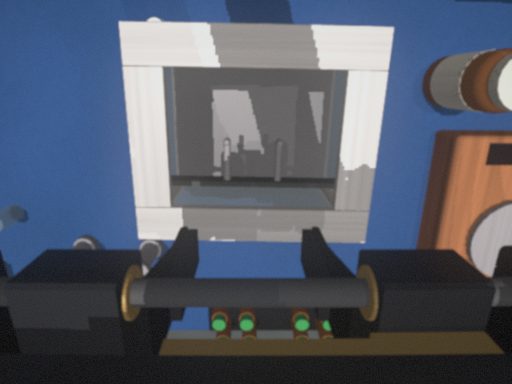

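View pics/t_m.png

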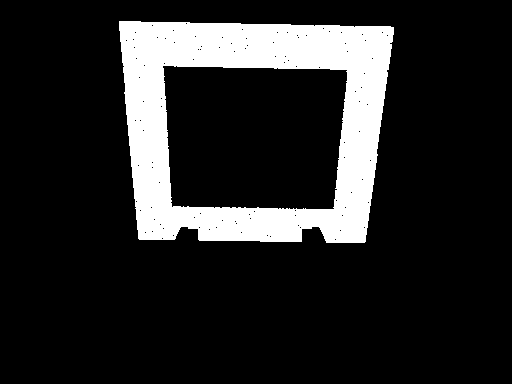

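```bash
python3 -c "
from meas import *
z=np.load('t_wrist.npz');p,d,T=z['p'],z['d'],z['T'];P=cloud('wrist',d,T)
for x in (.5987,):pass
print(proj('wrist',np.array([[.5987,.2765,.12],[.5747,.277,.128],[.5976,.2165,.12],[.5736,.217,.128]]),T))
M=(P[...,2]>.105)&(P[...,2]<.14)&(P[...,0]>.56)&(P[...,0]<.622)&(P[...,1]>.17)&(P[...,1]<.32)
k,l,st,ce=cv2.connectedComponentsWithStats(M.astype(np.uint8))
for i in range(1,k):
  if st[i,4]>30: print(st[i],P[l==i].min(0),P[l==i].max(0),np.median(P[l==i],0))
cv2.imwrite('pics/t_z.png',cv2.resize(p[120:215,160:350,::-1],None,fx=4,fy=4,interpolation=cv2.INTER_CUBIC))
"
```

```text
[[278.39321253 158.91655726]
 [279.99172245 139.42250346]
 [226.67424963 158.05221534]
 [226.17417217 138.50441354]]
[223 138   8  41 280] [0.57451724 0.21253055 0.11399103] [0.62192471 0.22071519 0.12831087] [0.59780719 0.2167117  0.11813642]
[274 139   9  40 263] [0.57564053 0.27199467 0.11437616] [0.62169411 0.28006651 0.12823467] [0.59821107 0.27600914 0.11812701]
```

View pics/t_z.png

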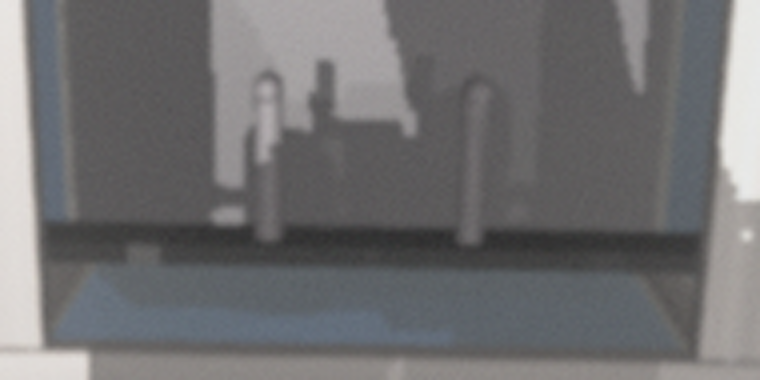

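Hook pins measured at (0.598,0.2165) and (0.598,0.276), matching predictions. Now grasping the gauge.

carry_out(increments=[[-0.045, 0.01, 0, -2, -0.3], [-0.09, 0.02, 0, -4, -0.3], [-0.135, 0.03, 0, -6, -0.3], [-0.18, 0.04, 0, -7, -0.3], [-0.225, 0.05, -0.01, -7, -0.3], [-0.256, 0.05, -0.04, -7, -0.3], [-0.256, 0.05, -0.08, -7, -0.3], [-0.256, 0.05, -0.11, -7, -0.3], [-0.256, 0.05, -0.13, -7, -0.3], [-0.256, 0.05, -0.13, -7, -0.3], [-0.256, 0.05, -0.13, -7, -0.3]])

```text
time_s: 38.15
tool_pos: [0.343, 0.2922, 0.3854]
tool_rot: [180.0, -0.1, 83.1]
force: [0.2, -0.2, -0.0]
grip_width: 0.0566
```

```bash
python3 -c "
from h import *
o=env.get_obs();print(o['time_s'],o['tool_pos'],o['tool_rot'],o['grip_width'])
snap('wrist','u_wrist')"
```

```text
38.15 [0.3429707  0.29222328 0.38540644] [ 1.79998954e+02 -7.09003561e-02  8.30845572e+01] 0.056554765446217764
```

View pics/u_wrist.png

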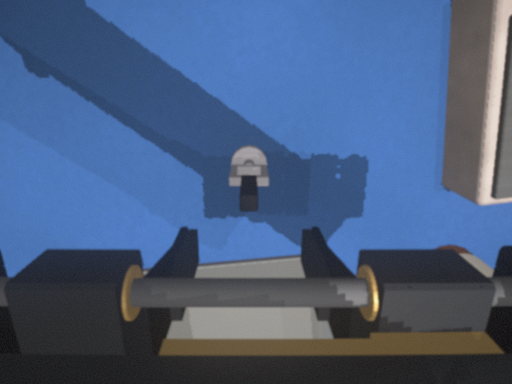

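carry_out(increments=[[0.0006, 0.0003, -0.04, 0, -0.3], [0.0006, 0.0003, -0.075, 0, -0.3], [0.0006, 0.0003, -0.0995, 0, -0.3], [0.0006, 0.0003, -0.0995, 0, -0.3], [0.0006, 0.0003, -0.0995, 0, -0.3]])

```text
time_s: 38.7
tool_pos: [0.3447, 0.2929, 0.2866]
tool_rot: [179.9, -0.1, 83.0]
force: [0.1, 0.1, 0.6]
grip_width: 0.0567
```

carry_out(increments=[[0, 0, 0, 0, 0.3], [0, 0, 0, 0, 1], [0, 0, 0, 0, 1], [0, 0, 0, 0, 1], [0, 0, 0, 0, 1], [0, 0, 0, 0, 1], [0, 0, 0, 0, 1]], grip_force=25)

```text
time_s: 39.4
tool_pos: [0.3442, 0.2922, 0.285]
tool_rot: [-180.0, -0.0, 83.0]
force: [0.0, 0.1, 1.0]
grip_width: 0.0137
```

Gripped, width 13.7 mm. Lifting well above the frame and moving over the opening.

carry_out(increments=[[0, 0, 0.03, 0, 1], [0, 0, 0.07, 0, 1], [0, 0, 0.115, 0, 1], [0, 0, 0.16, 0, 1], [0.005, 0, 0.2, 1, 1], [0.02, -0.01, 0.235, 2, 1], [0.05, -0.02, 0.25, 3, 1], [0.085, -0.033, 0.25, 4, 1], [0.12, -0.047, 0.25, 5, 1], [0.155, -0.06, 0.25, 6, 1], [0.18, -0.07, 0.25, 6, 1], [0.1934, -0.0746, 0.25, 6, 1], [0.1934, -0.0746, 0.25, 6, 1], [0.1934, -0.0746, 0.25, 6, 1], [0.1934, -0.0746, 0.25, 6, 1]])

```text
time_s: 40.9
tool_pos: [0.5368, 0.2185, 0.5349]
tool_rot: [-179.9, -0.0, 89.1]
force: [-0.3, -0.7, -1.5]
grip_width: 0.0142
```

```bash
python3 -c "
from h import *
o=env.get_obs();print(o['time_s'],o['tool_pos'],o['tool_rot'],o['grip_width'])
snap('wrist','v_wrist');p,d,T=snap('side','v_side')
cv2.imwrite('pics/v_z.png',cv2.resize(p[30:220,150:350,::-1],None,fx=3,fy=3))"
```

```text
40.9 [0.53678668 0.21847727 0.53488957] [-1.79942043e+02 -3.68572682e-02  8.91022758e+01] 0.014176072047253314
```

View pics/v_wrist.png

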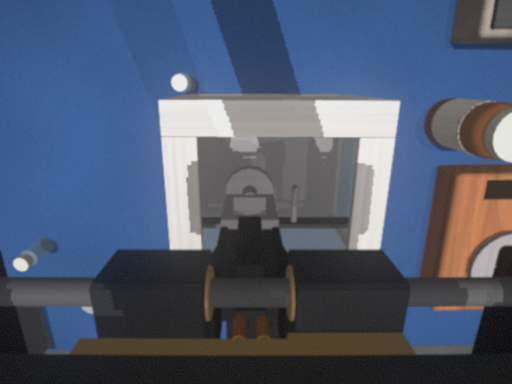

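View pics/v_z.png

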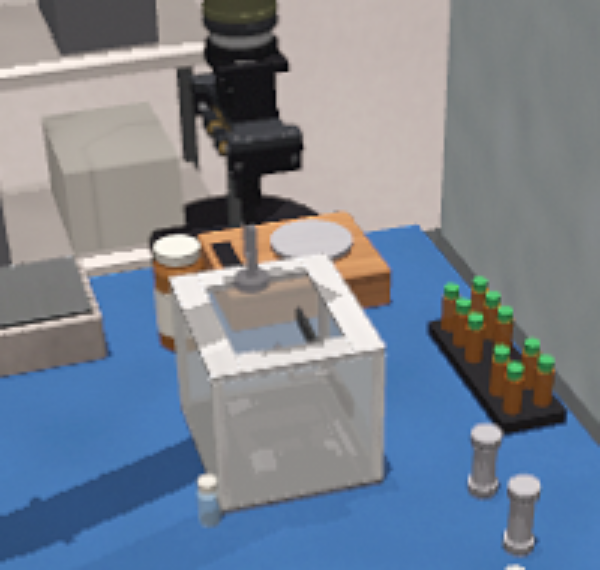

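```bash
python3 -c "
from meas import *
z=np.load('v_wrist.npz');p,d,T=z['p'],z['d'],z['T'];P=cloud('wrist',d,T)
M=(np.abs(P[...,2]-.26)<.012)&(np.hypot(P[...,0]-.537,P[...,1]-.218)<.04);v,u=np.nonzero(M);print(len(u),P[M].min(0),P[M].max(0))
M=(P[...,2]>.285)&(P[...,2]<.335)&(np.hypot(P[...,0]-.537,P[...,1]-.218)<.03);print(M.sum(),P[M].min(0),P[M].max(0))
M=(np.abs(P[...,2]-.262)<.004)&(np.hypot(P[...,0]-.537,P[...,1]-.218)<.04);v,u=np.nonzero(M);h=cv2.convexHull(np.c_[u,v].astype(np.int32))[:,0];W=plane('wrist',h,.262,T);W=W[W[:,0]<.53];print(circ(W,.02))
"
```

```text
1230 [0.51609804 0.1994297  0.24896472] [0.55559203 0.23859527 0.271982  ]
980 [0.5286027  0.20118521 0.28500714] [0.54015023 0.23727523 0.33483597]
[0.53572212 0.21930448]
```

The gauge hangs true at (0.536,0.219). I'm lowering it through the opening in front of hook 2.

carry_out(increments=[[0.001, -0.0013, -0.01, 0, 1], [0.001, -0.0013, -0.03, 0, 1], [0.001, -0.0013, -0.05, 0, 1], [0.001, -0.0013, -0.07, 0, 1], [0.001, -0.0013, -0.09, 0, 1], [0.001, -0.0013, -0.11, 0, 1], [0.001, -0.0013, -0.13, 0, 1], [0.001, -0.0013, -0.15, 0, 1], [0.001, -0.0013, -0.165, 0, 1], [0.001, -0.0013, -0.177, 0, 1], [0.001, -0.0013, -0.183, 0, 1], [0.001, -0.0013, -0.183, 0, 1], [0.001, -0.0013, -0.183, 0, 1]])

```text
time_s: 42.3
tool_pos: [0.5389, 0.2164, 0.3527]
tool_rot: [179.9, -0.0, 89.0]
force: [0.1, 0.3, -1.4]
grip_width: 0.014
```

```bash
python3 -c "
from h import *
o=env.get_obs();print(o['time_s'],o['tool_pos'],o['tool_rot'],o['force'],o['grip_width'])
snap('wrist','w_wrist');p,d,T=snap('side','w_side')
cv2.imwrite('pics/w_z.png',cv2.resize(p[60:220,190:310,::-1],None,fx=3.6,fy=3.6,interpolation=2))"
```

```text
42.3 [0.53888187 0.21640921 0.35270068] [ 1.79943472e+02 -3.28757892e-02  8.90018747e+01] [ 0.12042069  0.29322185 -1.35938639] 0.013999101347941745
```

View pics/w_wrist.png

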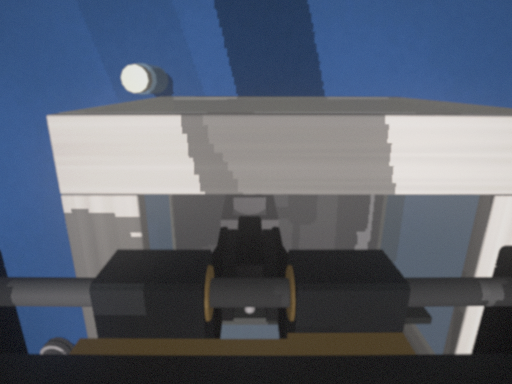

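View pics/w_z.png

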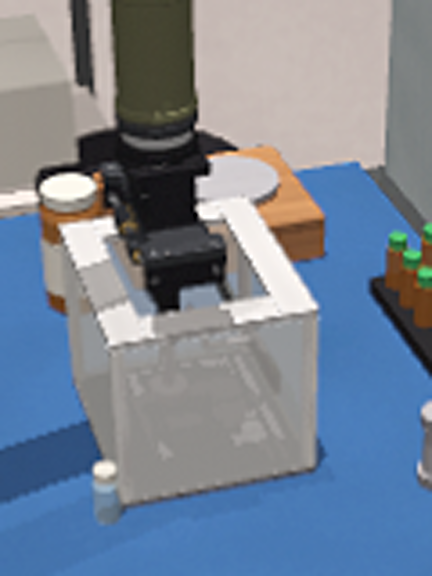

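carry_out(increments=[[0.005, 0, 0, 0, 1], [0.012, 0, 0, 0, 1], [0.019, 0, 0, 0, 1], [0.026, 0, 0, 0, 1], [0.033, 0, 0, 0, 1], [0.038, 0, 0, 0, 1], [0.038, 0, 0, 0, 1]])

```text
time_s: 43.1
tool_pos: [0.5773, 0.2162, 0.3519]
tool_rot: [180.0, 0.0, 89.0]
force: [0.1, 0.3, -0.7]
grip_width: 0.0136
```

carry_out(increments=[[0.006, 0, 0, 0, 1], [0.012, 0, 0, 0, 1], [0.018, 0, 0, 0, 1], [0.021, 0, 0, 0, 1], [0.021, 0, 0, 0, 1]])

```text
time_s: 43.6
tool_pos: [0.598, 0.2162, 0.352]
tool_rot: [180.0, 0.0, 89.0]
force: [-0.1, 0.3, -1.2]
grip_width: 0.0138
```

No contact. Lowering onto the pin, expecting to hang at TCP z of about 0.335.

carry_out(increments=[[0, 0, -0.004, 0, 1], [0, 0, -0.008, 0, 1], [0, 0, -0.012, 0, 1], [0, 0, -0.0155, 0, 1], [0, 0, -0.0155, 0, 1]])

```text
time_s: 44.1
tool_pos: [0.5972, 0.2164, 0.3358]
tool_rot: [-179.9, 0.0, 89.0]
force: [-1.1, 0.5, -1.2]
grip_width: 0.0139
```

carry_out(increments=[[0, 0, -0.001, 0, 1], [0, 0, -0.002, 0, 1], [0, 0, -0.002, 0, 1]])

```text
time_s: 44.4
tool_pos: [0.5977, 0.2164, 0.335]
tool_rot: [180.0, -0.0, 89.0]
force: [-0.8, -0.2, 0.5]
grip_width: 0.0138
```

The weight has transferred to the pin. Opening slightly.

carry_out(increments=[[0, 0, 0, 0, 0.6], [0, 0, 0, 0, 0.5], [0, 0, 0, 0, 0.45], [0, 0, 0, 0, 0.45], [0, 0, 0, 0, 0.45]])

```text
time_s: 44.9
tool_pos: [0.5976, 0.2164, 0.3346]
tool_rot: [180.0, -0.0, 89.0]
force: [-0.5, 0.1, 1.6]
grip_width: 0.0239
```

```bash
python3 -c "
from h import *
o=env.get_obs();print(o['time_s'],o['tool_pos'],o['force'],o['grip_width'])
p,d,T=snap('side','x_side')
cv2.imwrite('pics/x_z.png',cv2.resize(p[60:220,190:310,::-1],None,fx=3.6,fy=3.6,interpolation=2))"
```

```text
44.9 [0.59758215 0.21637959 0.33457789] [-0.5365193   0.14610956  1.55053682] 0.02391359826607873
```

View pics/x_z.png

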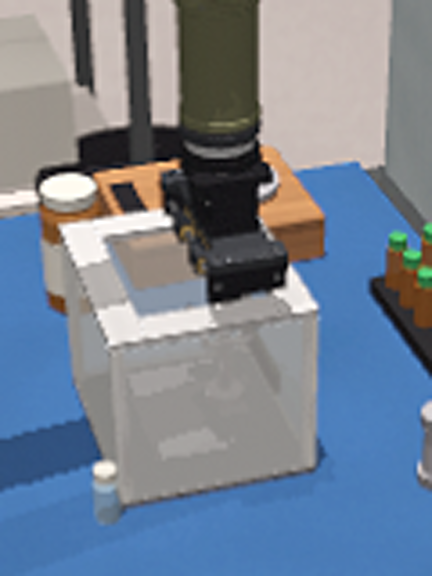

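carry_out(increments=[[0, 0, 0.01, 0, 0.45], [0, 0, 0.02, 0, 0.45], [0, 0, 0.04, 0, 0.45], [0, 0, 0.065, 0, 0.45], [0, 0, 0.1, 0, 0.45], [0, 0, 0.14, 0, 0.45], [0, 0, 0.18, 0, 0.45], [0.01, 0.02, 0.18, 0, 0.45], [0.01, 0.03, 0.18, 0, 0.45], [0.01, 0.03, 0.18, 0, 0.45]])

```text
time_s: 45.95
tool_pos: [0.607, 0.2487, 0.5139]
tool_rot: [-179.9, 0.0, 89.2]
force: [-0.5, 0.1, -0.3]
grip_width: 0.0239
```

```bash
python3 -c "
from meas import *
o=env.get_obs();print(o['time_s'],o['tool_pos'],o['force'])
p,d,T=snap('wrist','y_wrist');P=cloud('wrist',d,T)
M=(P[...,2]>.172)&(P[...,2]<.19)&(np.hypot(P[...,0]-.5976,P[...,1]-.2165)<.03);print('top',M.sum(),P[M].min(0),P[M].max(0))
M=(P[...,2]>.055)&(P[...,2]<.07)&(np.hypot(P[...,0]-.5976,P[...,1]-.2165)<.04);print('foot',M.sum(),P[M].min(0),P[M].max(0))
p,d,T=snap('top','y_top');P=cloud('top',d);print('stack',rim('top',d,P,(.573,-.29),.182,.032)[0])
cv2.imwrite('pics/y_z.png',cv2.resize(p[100:290,90:430,::-1],None,fx=2.3,fy=2.3,interpolation=2))"
```

```text
45.95 [0.6070178  0.24871374 0.51393222] [-0.49467307  0.10274226 -0.29241024]
top 241 [0.58996814 0.21100343 0.1722712 ] [0.60456399 0.22510349 0.18537903]
foot 275 [0.57713915 0.19736896 0.05612021] [0.61603009 0.23589377 0.06910057]
stack [ 0.57099908 -0.28883909  0.03150174]
```

View pics/y_wrist.png

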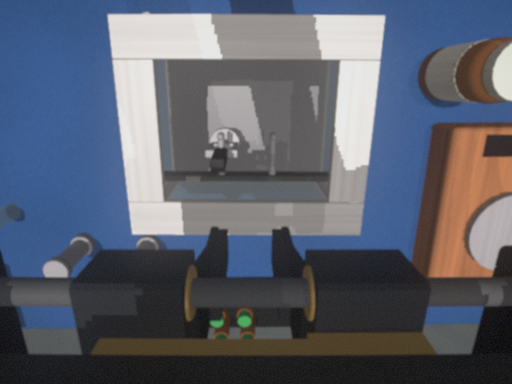

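View pics/y_z.png

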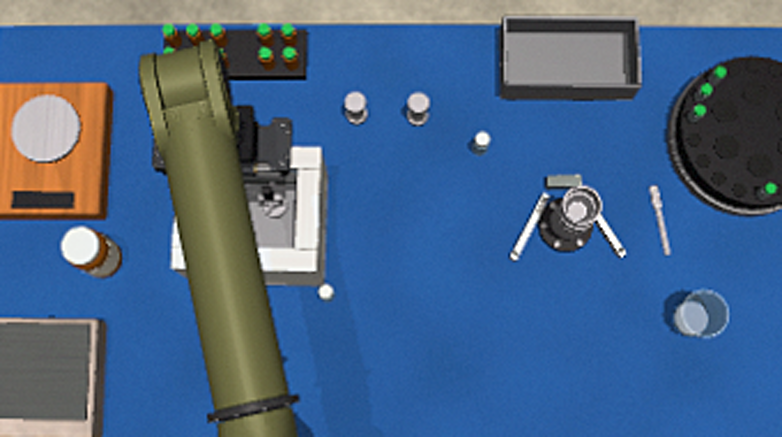

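carry_out(increments=[[0, 0, 0.02, 0, 0.45], [0, 0, 0.02, 0, 0.45], [0, 0, 0.02, 0, 0.45], [0, 0, 0.02, 0, 0.45], [0, 0, 0.02, 0, 0.45], [0, 0, 0.02, 0, 0.45], [0, 0, 0.02, 0, 0.45], [0, 0, 0.02, 0, 0.45], [0, 0, 0.02, 0, 0.45], [0, 0, 0.02, 0, 0.45], [0, 0, 0.02, 0, 0.45], [0, 0, 0.02, 0, 0.45]])

```text
time_s: 47.25
tool_pos: [0.6076, 0.2464, 0.5346]
tool_rot: [180.0, -0.0, 89.0]
force: [-0.2, 0.1, -0.3]
grip_width: 0.0243
```

```bash
python3 -c "
from meas import *
p,d,T=snap('wrist','za_wrist');P=cloud('wrist',d,T)
M=(P[...,2]>.172)&(P[...,2]<.19)&(np.hypot(P[...,0]-.5976,P[...,1]-.2165)<.03);print('top',M.sum(),P[M].min(0),P[M].max(0))
M=(P[...,2]>.055)&(P[...,2]<.07)&(np.hypot(P[...,0]-.5976,P[...,1]-.2165)<.04);print('foot',M.sum(),P[M].min(0),P[M].max(0))
p,d,T=snap('side','za_side');P=cloud('side',d);print('stack',rim('side',d,P,(.573,-.29),.182,.032)[0])
M=(np.hypot(P[...,0]-.573,P[...,1]+.29)<.07)&(np.abs(P[...,2]-.016)<.004);v,u=np.nonzero(M)
print('disc x,y range',P[M].min(0),P[M].max(0))"
```

```text
top 206 [0.59021691 0.21147503 0.17208749] [0.60319896 0.22518212 0.18485165]
foot 238 [0.57740453 0.19724345 0.05513342] [0.6161059  0.23582575 0.06954507]
stack [ 0.57090693 -0.29582663  0.03336867]
disc x,y range [ 0.52325337 -0.35913693  0.01200014] [ 0.64071776 -0.22363802  0.01997245]
```

View pics/za_side.png

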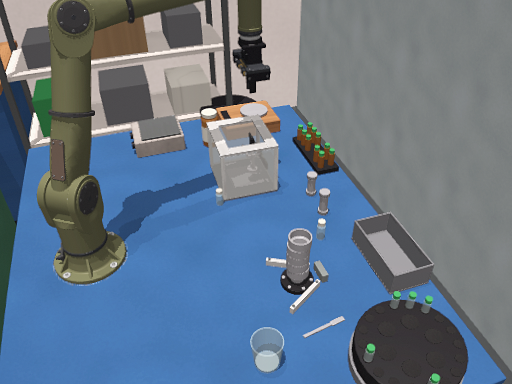

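The side picture shows the upright stack at (298,258) between the rails, the gauge hanging still in the cabinet, and the robot clear of everything. Handing in.

```bash
python3 -c "
from cell import env
print(env.sign_off())"
```

```text
the job is handed in; nothing more can be done
None
```

The job is done and handed in at about 47 s of the 210 s allowed. All my last checks were in order, but the sign-off gives no verdict.

- **Carrier:** I pushed it along the bench, without lifting, until the pushing force rose against both rails. Its disc measured (0.5733, -0.2895), and the rails put home at (0.5731, -0.2896). I could not re-measure the disc itself once the stack covered it.
- **Cups:** All four loose cups are nested in one upright stack. The top rim measured (0.5744, -0.2896) in the wrist camera after the last cup went on.
- **Gauge:** Only one gauge was present. It hangs upright on hook 2, with its top at 185 mm, its foot centred on the hook to about 1 mm, and no movement over 1.3 s. I felt no contact while passing through the frame.
- **Bystanders:** No bystander looked moved in the pictures.

**Disagreement:** The fixed cameras read a few millimetres differently from the wrist camera. The side view put the stack 6 mm towards -y, the same offset it showed for the loose cups, so I trusted the wrist readings.

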